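# Check the chest of drawers' old brassware and gauge a leg ferrule

### The arm

A 6-joint arm with a two-finger parallel gripper is mounted at the origin on the work surface. World frame = base frame: x ahead of the robot, y to its left, z up, the work surface at z = 0. Lengths are in mm, angles in rad, forces in N, time in s.
With the tool pointing down it reaches from about 250 to 800 mm from the base axis. Payload 3.9 kg.
Tool frame: the origin (TCP) lies between the finger pads; the fingertips stand 17 mm ahead of it and the grasp point (between the pads) lies 2 mm behind it; z points along the fingers, y is the line along which they close (so a half turn about z gives the same grasp; the last joint's range is limited). The gripper opens to 85 mm and grips with 20 to 120 N. Pads are 22 mm wide; open, the fingers measure 114 mm over their backs; the gripper's body (76 mm by 85 mm) begins 54 mm behind the grasp point. The pads swing forward as they close: fully open they stand 13 mm farther back than shut.
Start: joints at [1.256, 0.26, -0.138, 1.173, 0, 1.571], TCP at [162.549, 499.192, 248.304] pointing down, gripper open.
Joint ranges: [-2.78, 2.78], [-0.83, 1.72], [-1.28, 1.37], [-1.9, 2.12], [-1.57, 1.48], [-3.14, 3.14]. Speed limits (rad/s): [2.57, 2.57, 3.14, 3.14, 3.14, 3.14].

### API

Orientations are given as [roll, pitch, yaw] about the fixed x, y, z axes, in that order (R = Rz(yaw) Ry(pitch) Rx(roll)).
In Python, from workcell import bot gives the robot as it stands. The module is installed in compiled form; this text tells all that it offers.
- The arm moves only by the tool step_arm, never from a script. Its argument "deltas" is a list of rows, each an object of numbers: "rx", "ry", "rz": the turn, a rotation vector about the tool's x, y, z in rad; "x", "y", "z": the shift along the tool's x, y, z in m; "jaw": the closure, from -1 (fully open) to 1 (shut), so that 0 is half open. In form: [{"rx": .., "ry": .., "rz": .., "x": .., "y": .., "z": .., "jaw": ..}, ...]. A call has 1 to 20 rows; each row shifts and turns the commanded pose from where the row before left it, along the tool's axes as they then stand; what a row does not reach is not made up. A row lasts 1/10 s, in which the tool goes at most 50 mm and 8.59 degrees, less where a joint would pass 70% of its speed; a pose out of reach is approached as far as the arm can. A call with a gripper value outside its range is refused whole. The fingers move at their own pace and stop on an object; "grip_force" is the grip in N (left out, the last holds). Time passes only in rows, so rows that do not move let the fingers close. It gives the time, the measured TCP pose, the force, the opening and the grip force at its end, in the units of the state.
- bot.get_obs(): the state, without advancing time (a new reading comes with each control period).
- bot.capture(name): name is "scene" or "top" or "wrist"; returns (picture, depth): 384x512x3 uint8, blue, green, red; 384x512 float32, mm along the optical axis (not along the pixel's ray), 0 where there is no reading.
- bot.camera_model(name): a dict with "fx", "fy", "cx", "cy" (pixels), "position" and "attitude" of the camera in the world. Camera axes: x right, y up, looking along -z (the intrinsics and any distortion apply to the point x, -y, -z); pixel columns grow to the right and rows downward; lengths in mm; the calibration is good to about 2 mm. A picture is of the moment at which its call begins: read the wrist's pose just before it. camera_model takes no time and is no camera call; for the wrist camera it gives the pose at the moment of the call.
- bot.sign_off(): hands the job in; it is judged then, once.
Trained networks look in the newest picture that a camera, given by its name, has taken for a name from the list of things; names that differ only in an ending like _2 or _b are one class to them, and where a whole thing is asked for, a point or a joint stands for the part that bears it (a point fixed in the world has none). Each returns a list of dicts, best first, with "conf" (0 to 1); they miss things now and then, are a little off and sometimes report something else, mostly with a low value. They report only what shows in the picture. A call takes as long as a camera call. They do not tell look-alikes from the thing itself.
- bot.cut_out(camera, name): "region" (384x512 bool, what is visible of it) and "centre" ([column, row] in pixels, amid what is visible of it).
The state is a dict: "time": time; "joint_positions": joint angles; "dq": joint speeds; "joint_efforts": joint torques, N m; "tool_pos": TCP position; "eef_rot": TCP orientation; "contact_force": force on the tool from outside, world axes, zero at the start; "moment": the same for the moment, N m; "gripper_width": finger opening in mm; "grip_force": force on a finger pad.
Only numpy, scipy, OpenCV 4.12 (cv2) and the standard library are available. Lean on these libraries where they do the work, as an engineer would, in place of code of your own. Each camera call takes 0.05 s, during which the arm holds its last target. There are 200 camera calls.

### The job

First turn every brass backplate over on the grey felt mat, so that all of them lie hollow side up on the mat together with nothing held, and see which have the round screw boss in the middle of the hollow. After that, in whichever order you like: slide the steel ferrule down the stepped gauge until it stops, let go of it there to read the colour of the step it surrounds, and then lay it flat in the tray bay of that colour; and lay the plates that have a boss in the white box and those without one in the black scrap tray, flat and still hollow side up. Do not disturb the lotion bottle, the cream jar or the blue box.

Things in the scene. Friction and masses are not known exactly. Their poses are not given: they have to be found in the camera images.
- mat: Fixed grey felt mat, 280 (its x) x 340 (its y) x 4 mm thick. Origin at the centre of its underside, on the table.
- plate_a: Loose hollow brass shell 70 (its x) x 42 (y) x 24 mm, walls 3.5, face 6 mm, 0.14 kg. Origin: centre of the open side; z points from there to the flat face: up at the start, down once turned over (origin then 24 mm above its support). GOOD: a 15 mm round boss in the hollow, ending 4 mm below the rim. Stood on a short end it topples onto its face if leaned 14 degrees. May be absent.
- plate_b: Loose hollow brass shell 70 (its x) x 42 (y) x 24 mm, walls 3.5, face 6 mm, 0.14 kg. Origin: centre of the open side; z points from there to the flat face: up at the start, down once turned over (origin then 24 mm above its support). GOOD: a 15 mm round boss in the hollow, ending 4 mm below the rim. Stood on a short end it topples onto its face if leaned 14 degrees. May be absent.
- plate_c: Loose hollow brass shell 70 (its x) x 42 (y) x 24 mm, walls 3.5, face 6 mm, 0.14 kg. Origin: centre of the open side; z points from there to the flat face: up at the start, down once turned over (origin then 24 mm above its support). FAULTY: hollow empty, no boss. Stood on a short end it topples onto its face if leaned 14 degrees. May be absent.
- plate_d: Loose hollow brass shell 70 (its x) x 42 (y) x 24 mm, walls 3.5, face 6 mm, 0.14 kg. Origin: centre of the open side; z points from there to the flat face: up at the start, down once turned over (origin then 24 mm above its support). FAULTY: hollow empty, no boss. Stood on a short end it topples onto its face if leaned 14 degrees. May be absent.
- ferrule_small: Loose steel ferrule (ring) 12 mm tall, outside 34 mm, bore 23 mm, 0.05 kg, lying flat. Origin at the centre of its underside, z along its axis; either way up will do. On the gauge it stops on the red step. Exactly one of the three ferrules is present.
- ferrule_medium: Loose steel ferrule (ring) 12 mm tall, outside 40 mm, bore 29 mm, 0.05 kg, lying flat. Origin at the centre of its underside, z along its axis; either way up will do. On the gauge it stops on the yellow step. Exactly one of the three ferrules is present.
- ferrule_large: Loose steel ferrule (ring) 12 mm tall, outside 46 mm, bore 35 mm, 0.05 kg, lying flat. Origin at the centre of its underside, z along its axis; either way up will do. On the gauge it stops on the blue step. Exactly one of the three ferrules is present.
- gauge: Fixed upright stepped gauge, origin under its centre: base disc 84 mm across, 12 thick; grey pedestal 41 across, up to 50 mm; coloured steps 15 mm tall, slightly tapered: blue (32-30.6 across, from 50 mm up), yellow (26-24.6, from 65), red (20-17, from 80); tip 10 across at 99 mm. A ferrule slides down until a shoulder stops it; the colour it surrounds is its step.
- step_red (a point): Point on the gauge's axis at the foot of its red step, 80 mm above the table: a ferrule stopped on that step has its underside here.
- step_yellow (a point): Point on the gauge's axis at the foot of its yellow step, 65 mm above the table: a ferrule stopped on that step has its underside here.
- step_blue (a point): Point on the gauge's axis at the foot of its blue step, 50 mm above the table: a ferrule stopped on that step has its underside here.
- ferrule_tray: Fixed wooden tray 100 (its x) x 195 (its y) x 22 mm high, walls 4 mm, three bays side by side along y with red (+y), yellow and blue (-y) floors. Origin at the centre of its underside.
- bay_red (a point): Centre of the floor of the red bay, 4 mm above the table; the bay is 92 (x) x 59 (y) mm inside, walls 18 mm above the floor.
- bay_yellow (a point): Centre of the floor of the yellow bay, 4 mm above the table; the bay is 92 (x) x 59 (y) mm inside, walls 18 mm above the floor.
- bay_blue (a point): Centre of the floor of the blue bay, 4 mm above the table; the bay is 92 (x) x 59 (y) mm inside, walls 18 mm above the floor.
- white_box: Fixed white open box, for good plates: 110 (its x) x 180 (its y) x 28 mm high outside, walls and floor 4 mm. Origin at the centre of its underside.
- scrap_tray: Fixed black open tray, for faulty plates: 110 (its x) x 180 (its y) x 28 mm high outside, walls and floor 4 mm. Origin at the centre of its underside.
- lotion: Bystander: white bottle, 48 mm across, 120 mm tall, origin under its centre. Not to be disturbed.
- cream_jar: Bystander: green glass jar, 54 mm across, 45 mm tall, origin under its centre. Not to be disturbed.
- trinket_box: Bystander: blue box 90 x 60 x 50 mm tall, origin under its centre. Not to be disturbed.
There are look-alikes about, which are no part of the job. Of the things that look like the ferrule_tray, take the one that is farthest to the robot's left at the start. There is more than one size of the gauge; the one meant has the size given above.

How it is judged (in metres and radians):
On the way, in this order (a step that is already met when the one before it is completed fails the run):
1. all backplates present lie hollow side up on the grey felt mat together, at rest, with the gripper touching nothing (x of plate_a in the frame of mat between -0.14 and 0.14 m and y of plate_a in the frame of mat between -0.17 and 0.17 m and angle between each of plate_a, plate_b, plate_c, plate_d's own z axis and vertical above 2.9 rad and z of each of plate_a, plate_b, plate_c, plate_d in the frame of mat below 0.034 m and linear speed of each of plate_a, plate_b, plate_c, plate_d below 0.03 m/s and x of plate_b in the frame of mat between -0.14 and 0.14 m and y of plate_b in the frame of mat between -0.17 and 0.17 m and x of plate_c in the frame of mat between -0.14 and 0.14 m and y of plate_c in the frame of mat between -0.17 and 0.17 m and x of plate_d in the frame of mat between -0.14 and 0.14 m and y of plate_d in the frame of mat between -0.17 and 0.17 m and contact force between the fingers and anything else below 0.3 N), for 0.2 s.
2. the ferrule sits on the step of the gauge that stops it, square and let go (horizontal distance between ferrule_small and step_red below 0.006 m and (z of ferrule_small in the frame of step_red below 0.004 m or (angle between ferrule_small's own z axis and vertical above 2.8 rad and z of ferrule_small in the frame of step_red below 0.016 m)) and angle between the z axis of each of ferrule_small, ferrule_medium, ferrule_large and the z axis of gauge, either way round below 0.25 rad and contact force between the fingers and ferrule_small below 0.1 N and linear speed of each of ferrule_small, ferrule_medium, ferrule_large below 0.02 m/s and horizontal distance between ferrule_medium and step_yellow below 0.006 m and (z of ferrule_medium in the frame of step_yellow below 0.004 m or (angle between ferrule_medium's own z axis and vertical above 2.8 rad and z of ferrule_medium in the frame of step_yellow below 0.016 m)) and contact force between the fingers and ferrule_medium below 0.1 N and horizontal distance between ferrule_large and step_blue below 0.006 m and (z of ferrule_large in the frame of step_blue below 0.004 m or (angle between ferrule_large's own z axis and vertical above 2.8 rad and z of ferrule_large in the frame of step_blue below 0.016 m)) and contact force between the fingers and ferrule_large below 0.1 N), for 0.3 s.
At the end, for the whole second after the job is handed in: Plates with a boss lie in the white box, those without in the black tray, flat on the floor hollow side up (within 14 degrees); the ferrule lies flat (within 11 degrees) in the bay of the colour of the step it stopped on; all at rest (x of plate_a in the frame of white_box between -0.05 and 0.05 m and y of plate_a in the frame of white_box between -0.085 and 0.085 m and angle between each of plate_a, plate_b, plate_c, plate_d's own z axis and vertical above 2.9 rad and z of each of plate_a, plate_b in the frame of white_box below 0.035 m and linear speed of each of plate_a, plate_b, plate_c, plate_d, ferrule_small, ferrule_medium, ferrule_large below 0.02 m/s and x of plate_b in the frame of white_box between -0.05 and 0.05 m and y of plate_b in the frame of white_box between -0.085 and 0.085 m and x of plate_c in the frame of scrap_tray between -0.05 and 0.05 m and y of plate_c in the frame of scrap_tray between -0.085 and 0.085 m and z of each of plate_c, plate_d in the frame of scrap_tray below 0.035 m and x of plate_d in the frame of scrap_tray between -0.05 and 0.05 m and y of plate_d in the frame of scrap_tray between -0.085 and 0.085 m and x of ferrule_small in the frame of bay_red between -0.046 and 0.046 m and y of ferrule_small in the frame of bay_red between -0.03 and 0.03 m and z of ferrule_small in the frame of bay_red below 0.014 m and angle between the z axis of each of ferrule_small, ferrule_medium, ferrule_large and the z axis of ferrule_tray, either way round below 0.2 rad and x of ferrule_medium in the frame of bay_yellow between -0.046 and 0.046 m and y of ferrule_medium in the frame of bay_yellow between -0.03 and 0.03 m and z of ferrule_medium in the frame of bay_yellow below 0.014 m and x of ferrule_large in the frame of bay_blue between -0.046 and 0.046 m and y of ferrule_large in the frame of bay_blue between -0.03 and 0.03 m and z of ferrule_large in the frame of bay_blue below 0.014 m); the robot touches nothing.
It fails at once if the lotion bottle is pushed more than 30 mm or tipped (distance of lotion from where it was at the start of the episode above 0.03 m or angle between lotion's own z axis and vertical above 0.4 rad).
It fails at once if the cream jar is pushed more than 30 mm or tipped (distance of cream_jar from where it was at the start of the episode above 0.03 m or angle between cream_jar's own z axis and vertical above 0.4 rad).
It fails at once if the blue box is pushed more than 30 mm or tipped (distance of trinket_box from where it was at the start of the episode above 0.03 m or angle between trinket_box's own z axis and vertical above 0.4 rad).
Of plate_a, plate_b, plate_c, plate_d only 3 to 4 are there at a start; the rules pass over those that are not, and their reading is None.
Of ferrule_small, ferrule_medium, ferrule_large only 1 to 1 are there at a start; the rules pass over those that are not, and their reading is None.
At some moment in a run one of plate_a, plate_b, plate_c, plate_d, ferrule_small, ferrule_medium, ferrule_large may be knocked a few centimetres aside while the robot is not near it.
Once in a run the grip may slacken for a moment while it holds something.
It also fails if it takes over 210 s, if anything falls off the work surface, if the arm or the gripper's body presses on something with over 40 N, if the wrist force passes 120 N, or if a joint passes its speed limit or range.

## Working session

There is one attempt and no reset: what is moved stays moved. The work goes in short steps, Python scripts to look and compute and a tool call to move; the robot and the scene stay as the last step left them, time stands still between calls to the robot, and variables do not carry over. Pictures are saved under pics/ and viewed, at most 14 in all, crops included, and the job is handed in when it is done.

Besides the shell and the picture viewer there is one more tool, called after "Call:" as a command line: name --argument value ..., lists and objects as JSON in quotes. step_arm: Moves the arm, as the interface text tells. Its arguments: {"type":"object","properties":{"deltas":{"type":"array"},"grip_force":{"type":"number"}},"required":["deltas"]}

```bash
ls; mkdir -p pics; cat > h.py <<'E'
import numpy as np, cv2
from workcell import bot
from scipy.spatial.transform import Rotation as R
def rot(a):
    a=np.array(a,float)
    return R.from_matrix(a).as_matrix() if a.shape==(3,3) else (R.from_quat(a).as_matrix() if a.size==4 else R.from_euler('xyz',a).as_matrix())
def cap(n):
    m=bot.camera_model(n); p,d=bot.capture(n); return p,d,m
def cloud(d,m):
    v,u=np.indices(d.shape); 
    P=np.stack([(u-m['cx'])/m['fx']*d,-(v-m['cy'])/m['fy']*d,-d],-1)
    return P@rot(m['attitude']).T+np.array(m['position'])
E
python3 - <<'E'
from h import *
for n in ['scene','top']:
    p,d,m=cap(n); print(n,m); cv2.imwrite(f'pics/{n}0.png',cv2.resize(p,(800,600),interpolation=cv2.INTER_CUBIC)); np.savez(f'{n}0.npz',p=p,d=d)
    print((d>0).mean())
    for o in ['mat','plate_a','ferrule_small','gauge','ferrule_tray','white_box','scrap_tray','lotion','cream_jar','trinket_box']:
        P=cloud(d,m)
        for r in bot.cut_out(n,o):
            g=r['region']&(d>0)
            q=P[g]; 
            if len(q): print(o,round(r['conf'],2),np.round(r['centre']),len(q),np.median(q,0).round(),np.percentile(q,2,0).round(),np.percentile(q,98,0).round())
print(bot.get_obs())
E
```

```text
pics
scene {'fx': 350.29102405067056, 'fy': 350.29102405067056, 'cx': 259.2828341456307, 'cy': 193.83921747162162, 'position': array([1294.5779319 , -493.01523443,  818.40331289]), 'attitude': array([0.93677808, 0.02161176, 1.0231546 ])}
0.9939676920572916
mat 0.8 [314. 208.] 3369 [525. 206.   4.] [390.  63.   0.] [654. 391.   7.]
plate_a 0.72 [352. 206.] 229 [603. 314.  26.] [572. 281.   6.] [624. 350.  31.]
plate_a 0.65 [328. 186.] 186 [458. 320.  26.] [429. 291.   5.] [470. 359.  30.]
plate_a 0.58 [311. 220.] 236 [587. 140.  26.] [557. 112.   5.] [602. 175.  31.]
ferrule_small 0.49 [258. 220.] 51 [458. -20.   8.] [447. -36.  -2.] [477.  -8.  13.]
gauge 0.86 [230. 227.] 480 [ 475. -125.   14.] [ 427. -157.   -0.] [504. -81.  95.]
gauge 0.75 [216. 204.] 218 [ 342. -103.   12.] [ 310. -126.    2.] [364. -70.  70.]
ferrule_tray 0.7 [188. 241.] 1430 [ 430. -272.    6.] [ 380. -362.    2.] [ 489. -177.   23.]
ferrule_tray 0.7 [144. 210.] 1158 [ 203. -348.    6.] [ 140. -444.    1.] [ 276. -253.   22.]
white_box 0.96 [272. 252.] 1875 [636. -59.   5.] [ 582. -151.    0.] [700.  30.  29.]

[... 2376 characters left out ...]
 54.]
{'time': 1.1, 'joint_positions': array([ 1.25600672e+00,  2.59994972e-01, -1.38088174e-01,  1.17271508e+00,
        2.54892942e-06,  1.57082359e+00]), 'dq': array([-0.0006042 , -0.00204533,  0.00021937, -0.00028043, -0.00043763,
       -0.00049503]), 'joint_efforts': array([ 1.44418304e-03, -4.05622995e+01,  2.54240566e+01,  1.14157690e-03,
        5.02550074e-05, -6.32340516e-06]), 'tool_pos': array([162.54488913, 499.19334581, 248.31143638]), 'eef_rot': array([-3.14159075e+00, -2.54887765e-06,  2.82677578e+00]), 'contact_force': array([0.01185532, 0.05861197, 0.29448272]), 'moment': array([-0.09709796,  0.03631764,  0.03914163]), 'grip_force': 0.0, 'gripper_width': 85.28213540724076}
```

View pics/top0.png

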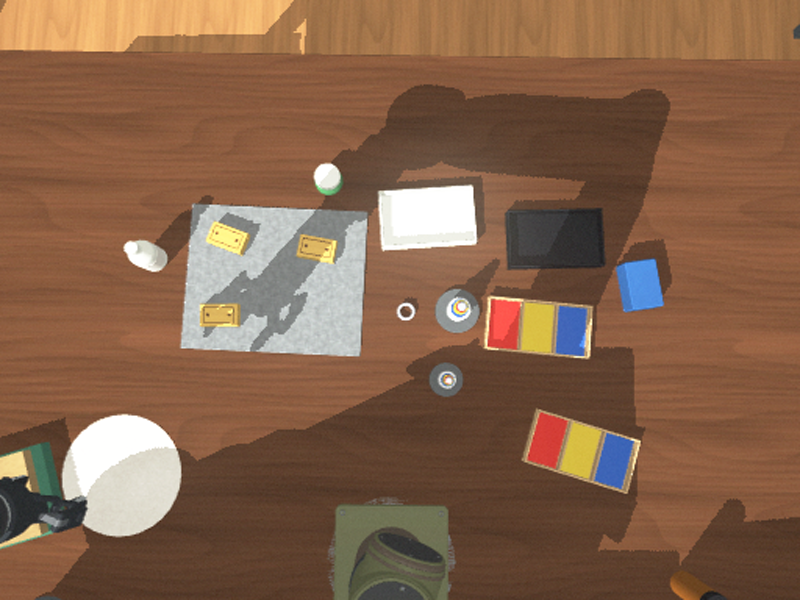

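View pics/scene0.png

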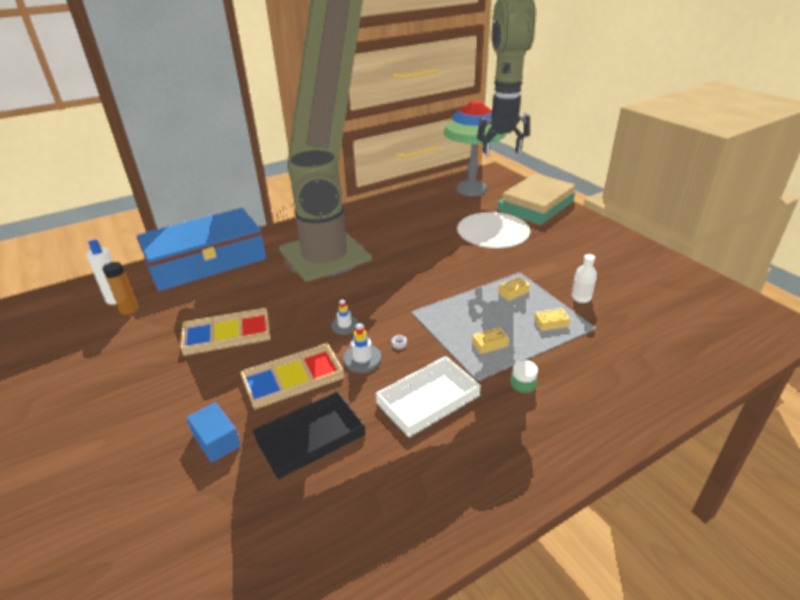

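Top picture: plates at (228,237), (316,248) and (219,315), with no look-alikes. The ferrule is at (406,311).
- **Gauge candidates:** (458,308), about 84 mm base and 98 mm tall, and (446,379), about 60 mm base and 73 mm tall. I take the first by size.
- **Tray candidates:** (538,327) at y=-269 and (581,450) at y=-348. I take the first because it is farther left.

I'll check that choice in one close crop.

```bash
cat >> h.py <<'E'
def rect(P,d,xr,yr,zr):
    g=(d>0)&(P[...,0]>xr[0])&(P[...,0]<xr[1])&(P[...,1]>yr[0])&(P[...,1]<yr[1])&(P[...,2]>zr[0])&(P[...,2]<zr[1])
    q=P[g]; (c,s,a)=cv2.minAreaRect(q[:,:2].astype(np.float32))
    if s[0]<s[1]: s=s[::-1]; a+=90   # a: long axis angle
    a=(a+90)%180-90
    return np.round(c,1),np.round(s,1),round(a,1),len(q),np.round(np.median(q[:,2]),1)
def plan(pos=None,Rt=None,n=None,o=None):
    "target TCP pos (mm) and rotation matrix -> turn rotvec (tool), then shift (tool axes after the turn), m"
    o=o or bot.get_obs(); p0=np.array(o['tool_pos']); R0=rot(o['eef_rot'])
    Rt=R0 if Rt is None else Rt; pos=p0 if pos is None else np.array(pos)
    w=R.from_matrix(R0.T@Rt).as_rotvec(); s=Rt.T@(pos-p0)/1000
    print('at',p0.round(1),'turn',w.round(3),'deg',round(np.degrees(np.linalg.norm(w)),1),'rows',int(np.ceil(np.linalg.norm(w)/.149)),'then shift',s.round(4),'rows',int(np.ceil(np.linalg.norm(s)/.045)))
def pose(yc,tilt=0):
    """yc: direction angle (deg) of tool y in world; tilt: deg about tool y (turn about tool y after pointing down)"""
    return (R.from_euler('z',yc+90,degrees=True)*R.from_euler('x',180,degrees=True)*R.from_euler('y',tilt,degrees=True)).as_matrix()
E
python3 - <<'E'
from h import *
z=np.load('top0.npz'); p,d=z['p'],z['d']; m=bot.camera_model('top'); P=cloud(d,m)
cv2.imwrite('pics/crop.png',cv2.resize(p[175:325,245:425],(720,600),interpolation=cv2.INTER_CUBIC))
for n,xr,yr in [('A',(410,500),(280,370)),('B',(540,610),(100,195)),('C',(550,630),(270,365))]: print(n,rect(P,d,xr,yr,(19,40)))
print('mat',rect(P,d,(370,680),(50,410),(2.0,7)))
print('white',rect(P,d,(570,710),(-160,40),(22,34)))
print('scrap',rect(P,d,(535,670),(-400,-200),(22,34)))
print('tray',rect(P,d,(370,500),(-375,-165),(17,27)))
print('base',rect(P,d,(410,510),(-168,-70),(8,18)))
print('ferr',rect(P,d,(420,500),(-50,20),(8,18)))
print('lotion',rect(P,d,(520,600),(420,490),(20,130)), rect(P,d,(520,600),(420,490),(110,130)))
mw=bot.camera_model('wrist'); o=bot.get_obs(); R0=rot(o['eef_rot'])
print(mw['position'],R0.T@(mw['position']-o['tool_pos']),(R0.T@rot(mw['attitude'])).round(2),mw['fx'])
E
```

```text
A (array([446.3, 327.1]), array([69.9, 41.6]), -89.0, 367, np.float64(27.7))
B (array([574.4, 148.3]), array([70.1, 42.4]), 79.6, 346, np.float64(27.6))
C (array([592.9, 317.9]), array([71.5, 42.5]), 70.1, 343, np.float64(27.9))
mat (array([525. , 230.1]), array([359.4, 309.8]), -89.9, 6698, np.float64(4.1))
white (array([638. , -60.2]), array([180.1, 110.9]), -85.4, 287, np.float64(27.0))
scrap (array([ 600.2, -303. ]), array([180.8, 111.2]), -87.7, 302, np.float64(26.6))
tray (array([ 431.3, -270.1]), array([195.5, 100.1]), 85.1, 353, np.float64(20.5))
base (array([ 461.1, -117.2]), array([81.7, 81.4]), -46.8, 415, np.float64(11.9))
ferr (array([461.6, -23.3]), array([38. , 31.9]), -28.9, 53, np.float64(11.2))
lotion (array([550.5, 454.8]), array([47.6, 41. ]), -24.3, 358, np.float64(80.4)) (array([553.5, 459.3]), array([21.6, 21.3]), -46.2, 65, np.float64(118.8))
[ 94.8057627  519.98649073 375.55269296] [  70.84872084   -1.20391756 -127.24107371] [[ 0.    0.96  0.28]
 [ 1.   -0.   -0.  ]
 [-0.    0.28 -0.96]] 294.08452099615164
```

View pics/crop.png

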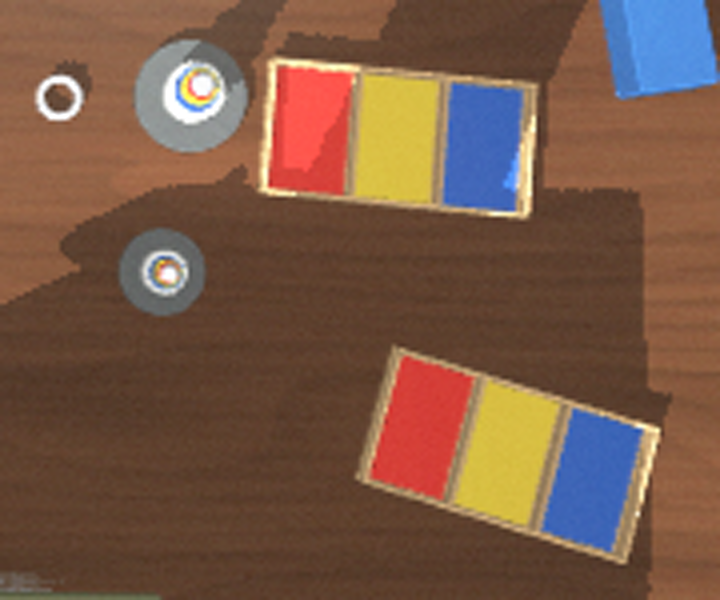

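The crop shows the large gauge at (190,95) and the left tray at (400,140). The choice holds. Next I flip plate A, starting with the approach.

```bash
python3 - <<'E'
from h import *
Rt=pose(1,55); print(Rt.round(2))
pre=np.array([446.3,313,27])-80*Rt[:,2]; print(pre)
plan(None,Rt); plan(pre,Rt)
E
```

```text
[[-0.01  1.   -0.01]
 [ 0.57  0.02  0.82]
 [ 0.82  0.   -0.57]]
[447.44369395 247.47781732  72.88611491]
at [162.5 499.2 248.3] turn [-0.592  0.83   1.137] deg 87.5 rows 11 then shift [0. 0. 0.] rows 0
at [162.5 499.2 248.3] turn [-0.592  0.83   1.137] deg 87.5 rows 11 then shift [-0.2909  0.2805 -0.1096] rows 10
```

Call:
step_arm --deltas '[{"rx": -0.0493,"ry": 0.0692,"rz": 0.0948,"jaw": -1},{"rx": -0.0493,"ry": 0.0692,"rz": 0.0948,"jaw": -1},{"rx": -0.0493,"ry": 0.0692,"rz": 0.0948,"jaw": -1},{"rx": -0.0493,"ry": 0.0692,"rz": 0.0948,"jaw": -1},{"rx": -0.0493,"ry": 0.0692,"rz": 0.0948,"jaw": -1},{"rx": -0.0493,"ry": 0.0692,"rz": 0.0948,"jaw": -1},{"rx": -0.0493,"ry": 0.0692,"rz": 0.0948,"jaw": -1},{"rx": -0.0493,"ry": 0.0692,"rz": 0.0948,"jaw": -1},{"rx": -0.0493,"ry": 0.0692,"rz": 0.0948,"jaw": -1},{"rx": -0.0493,"ry": 0.0692,"rz": 0.0948,"jaw": -1},{"rx": -0.0493,"ry": 0.0692,"rz": 0.0948,"jaw": -1},{"rx": -0.0493,"ry": 0.0692,"rz": 0.0948,"jaw": -1}]' --grip_force 60

```text
schema error: expected keys rx, ry, rz, x, y, z, jaw
```

Call:
step_arm --deltas '[{"x": -0.029,"y": 0.028,"z": -0.011,"jaw": -1},{"x": -0.029,"y": 0.028,"z": -0.011,"jaw": -1},{"x": -0.029,"y": 0.028,"z": -0.011,"jaw": -1},{"x": -0.029,"y": 0.028,"z": -0.011,"jaw": -1},{"x": -0.029,"y": 0.028,"z": -0.011,"jaw": -1},{"x": -0.029,"y": 0.028,"z": -0.011,"jaw": -1},{"x": -0.029,"y": 0.028,"z": -0.011,"jaw": -1},{"x": -0.029,"y": 0.028,"z": -0.011,"jaw": -1},{"x": -0.029,"y": 0.028,"z": -0.011,"jaw": -1},{"x": -0.029,"y": 0.028,"z": -0.011,"jaw": -1},{"jaw": -1},{"jaw": -1}]'

```text
schema error: expected keys rx, ry, rz, x, y, z, jaw
```

```bash
python3 - <<'E'
from h import *
Rt=pose(1,55)
plan(np.array([446.3,313,27])-80*Rt[:,2],Rt); plan(np.array([446.3,313,27]),Rt); print(bot.get_obs()['joint_positions'].round(2))
E
```

```text
at [162.5 499.2 248.3] turn [-0.592  0.83   1.137] deg 87.5 rows 11 then shift [-0.2909  0.2805 -0.1096] rows 10
at [162.5 499.2 248.3] turn [-0.592  0.83   1.137] deg 87.5 rows 11 then shift [-0.2909  0.2805 -0.0296] rows 10
[ 1.26  0.26 -0.14  1.17  0.    1.57]
```

```bash
cat >> h.py <<'E'
from scipy.linalg import logm,expm
def H(Rm,p):
    T=np.eye(4); T[:3,:3]=Rm; T[:3,3]=np.array(p)/1000; return T
def screw(pos,Rt,n=None,T0=None):
    "n equal rows carrying the tool to the target in one screw motion"
    if T0 is None:
        o=bot.get_obs(); T0=H(rot(o['eef_rot']),o['tool_pos'])
    D=np.linalg.inv(T0)@H(Rt,pos); L=logm(D).real
    w=np.array([L[2,1],L[0,2],L[1,0]])
    if n is None:
        for n in range(1,60):
            E=expm(L/n)
            if np.linalg.norm(w)/n<.147 and np.linalg.norm(E[:3,3])<.046: break
    E=expm(L/n); path=np.array([(T0@expm(L*k/n))[:3,3]*1000 for k in range(n+1)])
    print('n',n,'rot',(w/n).round(4),'shift',E[:3,3].round(4),'mid',path[n//2].round(),'min',path.min(0).round(),'max',path.max(0).round())
    return H(Rt,pos)
E
python3 - <<'E'
from h import *
Rt=pose(1,55)
screw(np.array([446.3,313,27])-80*Rt[:,2],Rt)
E
```

```text
n 11 rot [-0.0538  0.0755  0.1034] shift [-0.0412  0.002  -0.0005] mid [342. 410. 218.] min [163. 247.  73.] max [447. 499. 249.]
```

Call:
step_arm --deltas '[{"rx": -0.0538,"ry": 0.0755,"rz": 0.1034,"x": -0.0412,"y": 0.002,"z": -0.0005,"jaw": -1},{"rx": -0.0538,"ry": 0.0755,"rz": 0.1034,"x": -0.0412,"y": 0.002,"z": -0.0005,"jaw": -1},{"rx": -0.0538,"ry": 0.0755,"rz": 0.1034,"x": -0.0412,"y": 0.002,"z": -0.0005,"jaw": -1},{"rx": -0.0538,"ry": 0.0755,"rz": 0.1034,"x": -0.0412,"y": 0.002,"z": -0.0005,"jaw": -1},{"rx": -0.0538,"ry": 0.0755,"rz": 0.1034,"x": -0.0412,"y": 0.002,"z": -0.0005,"jaw": -1},{"rx": -0.0538,"ry": 0.0755,"rz": 0.1034,"x": -0.0412,"y": 0.002,"z": -0.0005,"jaw": -1},{"rx": -0.0538,"ry": 0.0755,"rz": 0.1034,"x": -0.0412,"y": 0.002,"z": -0.0005,"jaw": -1},{"rx": -0.0538,"ry": 0.0755,"rz": 0.1034,"x": -0.0412,"y": 0.002,"z": -0.0005,"jaw": -1},{"rx": -0.0538,"ry": 0.0755,"rz": 0.1034,"x": -0.0412,"y": 0.002,"z": -0.0005,"jaw": -1},{"rx": -0.0538,"ry": 0.0755,"rz": 0.1034,"x": -0.0412,"y": 0.002,"z": -0.0005,"jaw": -1},{"rx": -0.0538,"ry": 0.0755,"rz": 0.1034,"x": -0.0412,"y": 0.002,"z": -0.0005,"jaw": -1},{"rx": 0,"ry": 0,"rz": 0,"x": 0,"y": 0,"z": 0,"jaw": -1},{"rx": 0,"ry": 0,"rz": 0,"x": 0,"y": 0,"z": 0,"jaw": -1}]' --grip_force 60

```text
time: 2.4
tool_pos: [446.8, 246.6, 71.7]
eef_rot: [-3.136, -0.96, 1.581]
contact_force: [0.1, 0.3, -0.0]
gripper_width: 85.6
grip_force: 0.0
```

```bash
python3 - <<'E'
from h import *
Rt=pose(1,55)
plan(np.array([446.3,313,27])-80*Rt[:,2],Rt); plan(np.array([446.3,313,27]),Rt); print(bot.get_obs()['joint_positions'].round(2))
p,d,m=cap('wrist'); cv2.imwrite('pics/w1.png',p)
E
```

```text
at [446.8 246.6  71.7] turn [-0.    -0.    -0.004] deg 0.2 rows 1 then shift [0.0015 0.0007 0.    ] rows 1
at [446.8 246.6  71.7] turn [-0.    -0.    -0.004] deg 0.2 rows 1 then shift [0.0015 0.0007 0.08  ] rows 2
[-0.    0.51 -0.74  0.35  0.96  1.54]
```

View pics/w1.png

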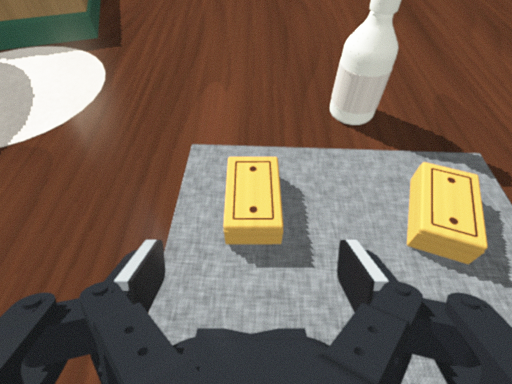

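The wrist view shows plate A at (253,200), centred between the open fingers. Plate C is at (447,212). Now I advance and grip.

Call:
step_arm --deltas '[{"rx": 0,"ry": 0,"rz": 0,"x": 0.0015,"y": 0.001,"z": 0.04,"jaw": -1},{"rx": 0,"ry": 0,"rz": 0,"x": 0,"y": 0,"z": 0.03,"jaw": -1},{"rx": 0,"ry": 0,"rz": 0,"x": 0,"y": 0,"z": 0.01,"jaw": -1},{"rx": 0,"ry": 0,"rz": 0,"x": 0,"y": 0,"z": 0,"jaw": -0.2},{"rx": 0,"ry": 0,"rz": 0,"x": 0,"y": 0,"z": 0,"jaw": 0.3},{"rx": 0,"ry": 0,"rz": 0,"x": 0,"y": 0,"z": 0,"jaw": 0.3},{"rx": 0,"ry": 0,"rz": 0,"x": 0,"y": 0,"z": 0,"jaw": 0.3},{"rx": 0,"ry": 0,"rz": 0,"x": 0,"y": 0,"z": 0,"jaw": 0.3},{"rx": 0,"ry": 0,"rz": 0,"x": 0,"y": 0,"z": 0,"jaw": 0.3}]' --grip_force 60

```text
time: 3.35
tool_pos: [447.8, 314.1, 29.7]
eef_rot: [3.138, -0.963, 1.591]
contact_force: [-0.8, 0.3, 6.4]
gripper_width: 40.3
grip_force: 61.5
```

```bash
cat >> h.py <<'E'
def topple(px,py,pa,land,z0=6.0,lean=25,lift=110,up=4):
    """plate centre, direction (deg) of its E1 end (away from handle) at grasp; land: centre (x,y) and direction deg of fall.
    prints rows: lift, then screw to above standing pose, then descent"""
    o=bot.get_obs(); T0=H(rot(o['eef_rot']),o['tool_pos'])
    Rp=R.from_euler('z',pa,degrees=True).as_matrix()   # plate x -> E1
    Tp=H(Rp,[px,py,4]); G=np.linalg.inv(Tp)@T0          # tool in plate
    a=land[2]; u=np.array([np.cos(np.radians(a)),np.sin(np.radians(a)),0])
    # final plate: x axis (E1 dir) points down; face normal z points along fall direction, tipped down by lean
    Rf=R.from_euler('z',a,degrees=True).as_matrix()@R.from_euler('y',90+lean,degrees=True).as_matrix()
    piv=np.array([land[0],land[1],0])-35*u+[0,0,z0]
    org=piv-Rf@np.array([35,0,24.])
    Tf=H(Rf,org)@G
    up_=T0[:3,:3].T@[0,0,lift/1000]; print('lift shift total',up_.round(4))
    T1=T0.copy(); T1[2,3]+=lift/1000
    q=Tf[:3,3]*1000; qa=q+[0,0,lift*0.6]
    T2=screw(qa,Tf[:3,:3],None,T1); print('above',qa.round(1),'final',q.round(1),'down shift total',(Tf[:3,:3].T@[0,0,-lift*.6/1000]).round(4),'up dir',(Tf[:3,:3].T@[0,0,1]).round(3))
    np.savez('tf.npz',Tf=Tf)
E
python3 - <<'E'
from h import *
topple(446.3,327.1,91,(440,265,90))
E
```

```text
lift shift total [ 0.0903  0.0002 -0.0628]
n 14 rot [ 0.0003 -0.1434  0.0013] shift [-0.0053 -0.0005  0.0019] mid [445. 290. 110.] min [441. 252. 107.] max [448. 314. 140.]
above [441.3 251.8 114.9] final [441.3 251.8  48.9] down shift total [0.0571 0.     0.0332] up dir [-0.864 -0.    -0.503]
```

Call:
step_arm --deltas '[{"rx": 0,"ry": 0,"rz": 0,"x": 0.0225,"y": 0,"z": -0.0157,"jaw": 0.3},{"rx": 0,"ry": 0,"rz": 0,"x": 0.0225,"y": 0,"z": -0.0157,"jaw": 0.3},{"rx": 0,"ry": 0,"rz": 0,"x": 0.0225,"y": 0,"z": -0.0157,"jaw": 0.3},{"rx": 0,"ry": 0,"rz": 0,"x": 0.0225,"y": 0,"z": -0.0157,"jaw": 0.3},{"rx": 0.0003,"ry": -0.1434,"rz": 0.0013,"x": -0.0053,"y": -0.0005,"z": 0.0019,"jaw": 0.3},{"rx": 0.0003,"ry": -0.1434,"rz": 0.0013,"x": -0.0053,"y": -0.0005,"z": 0.0019,"jaw": 0.3},{"rx": 0.0003,"ry": -0.1434,"rz": 0.0013,"x": -0.0053,"y": -0.0005,"z": 0.0019,"jaw": 0.3},{"rx": 0.0003,"ry": -0.1434,"rz": 0.0013,"x": -0.0053,"y": -0.0005,"z": 0.0019,"jaw": 0.3},{"rx": 0.0003,"ry": -0.1434,"rz": 0.0013,"x": -0.0053,"y": -0.0005,"z": 0.0019,"jaw": 0.3},{"rx": 0.0003,"ry": -0.1434,"rz": 0.0013,"x": -0.0053,"y": -0.0005,"z": 0.0019,"jaw": 0.3},{"rx": 0.0003,"ry": -0.1434,"rz": 0.0013,"x": -0.0053,"y": -0.0005,"z": 0.0019,"jaw": 0.3},{"rx": 0.0003,"ry": -0.1434,"rz": 0.0013,"x": -0.0053,"y": -0.0005,"z": 0.0019,"jaw": 0.3},{"rx": 0.0003,"ry": -0.1434,"rz": 0.0013,"x": -0.0053,"y": -0.0005,"z": 0.0019,"jaw": 0.3},{"rx": 0.0003,"ry": -0.1434,"rz": 0.0013,"x": -0.0053,"y": -0.0005,"z": 0.0019,"jaw": 0.3},{"rx": 0.0003,"ry": -0.1434,"rz": 0.0013,"x": -0.0053,"y": -0.0005,"z": 0.0019,"jaw": 0.3},{"rx": 0.0003,"ry": -0.1434,"rz": 0.0013,"x": -0.0053,"y": -0.0005,"z": 0.0019,"jaw": 0.3},{"rx": 0.0003,"ry": -0.1434,"rz": 0.0013,"x": -0.0053,"y": -0.0005,"z": 0.0019,"jaw": 0.3},{"rx": 0.0003,"ry": -0.1434,"rz": 0.0013,"x": -0.0053,"y": -0.0005,"z": 0.0019,"jaw": 0.3},{"rx": 0,"ry": 0,"rz": 0,"x": 0,"y": 0,"z": 0,"jaw": 0.3},{"rx": 0,"ry": 0,"rz": 0,"x": 0,"y": 0,"z": 0,"jaw": 0.3}]'

```text
time: 5.35
tool_pos: [440.4, 252.0, 112.0]
eef_rot: [-3.132, 1.047, 1.581]
contact_force: [0.4, 0.0, -1.4]
gripper_width: 41.0
grip_force: 61.1
```

```bash
python3 - <<'E'
from h import *
T=np.load('tf.npz')['Tf']; plan(T[:3,3]*1000,T[:3,:3]); print(bot.get_obs()['joint_positions'].round(2))
p,d,m=cap('wrist'); p2,d2,m2=cap('scene')
P=cv2.resize(p2[120:260,250:437],(512,384)); cv2.imwrite('pics/h1.png',cv2.resize(np.hstack([p,P]),(800,300)))
E
```

```text
at [440.4 252.  112. ] turn [-0.003  0.003  0.004] deg 0.3 rows 1 then shift [0.0545 0.0009 0.0319] rows 2
[ 0.86  0.93  0.16  1.73 -0.6   2.73]
```

View pics/h1.png

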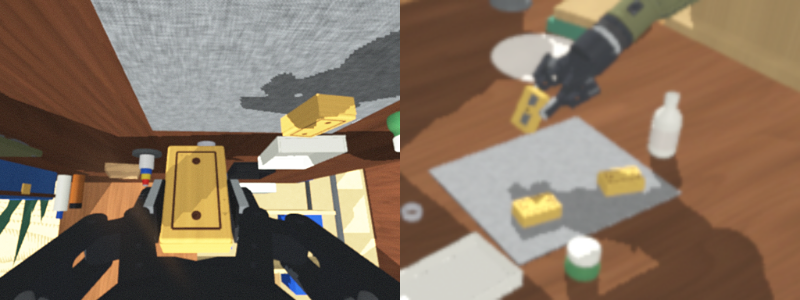

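The wrist half shows plate A held with its face toward the gripper at (197,200), leaning as planned. I lower it to the mat and release.

Call:
step_arm --deltas '[{"rx": 0,"ry": 0,"rz": 0,"x": 0.025,"y": 0.0005,"z": 0.0145,"jaw": 0.3},{"rx": 0,"ry": 0,"rz": 0,"x": 0.02,"y": 0.0004,"z": 0.0117,"jaw": 0.3},{"rx": 0,"ry": 0,"rz": 0,"x": 0.01,"y": 0,"z": 0.006,"jaw": 0.3},{"rx": 0,"ry": 0,"rz": 0,"x": 0.001,"y": 0,"z": 0.0006,"jaw": 0.3},{"rx": 0,"ry": 0,"rz": 0,"x": 0,"y": 0,"z": 0,"jaw": 0.3},{"rx": 0,"ry": 0,"rz": 0,"x": 0,"y": 0,"z": 0,"jaw": -0.3},{"rx": 0,"ry": 0,"rz": 0,"x": 0,"y": 0,"z": 0,"jaw": -1},{"rx": 0,"ry": 0,"rz": 0,"x": 0,"y": 0,"z": 0,"jaw": -1},{"rx": 0,"ry": 0,"rz": 0,"x": 0,"y": 0,"z": 0,"jaw": -1},{"rx": 0,"ry": 0,"rz": 0,"x": 0,"y": 0,"z": 0,"jaw": -1},{"rx": 0,"ry": 0,"rz": 0,"x": 0,"y": 0,"z": 0,"jaw": -1}]'

```text
time: 6.55
tool_pos: [441.1, 251.7, 48.8]
eef_rot: [-3.135, 1.048, 1.578]
contact_force: [0.7, 0.2, -0.7]
gripper_width: 85.6
grip_force: 0.0
```

```bash
python3 - <<'E'
from h import *
p,d,m=cap('wrist'); p2,d2,m2=cap('scene')
P=cv2.resize(p2[120:260,250:437],(512,384)); cv2.imwrite('pics/h2.png',cv2.resize(np.hstack([p,P]),(800,300)))
E
```

```text
(no output)
```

View pics/h2.png

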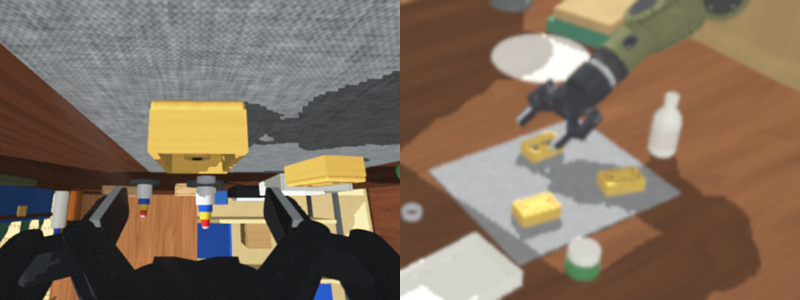

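Plate A now lies hollow side up, at (197,130) in the wrist half and (542,148) in the scene half. I retreat upward.

Call:
step_arm --deltas '[{"rx": 0,"ry": 0,"rz": 0,"x": -0.03,"y": 0,"z": -0.0175,"jaw": -1},{"rx": 0,"ry": 0,"rz": 0,"x": -0.03,"y": 0,"z": -0.0175,"jaw": -1},{"rx": 0,"ry": 0,"rz": 0,"x": -0.03,"y": 0,"z": -0.0175,"jaw": -1},{"rx": 0,"ry": 0,"rz": 0,"x": -0.03,"y": 0,"z": -0.0175,"jaw": -1},{"rx": 0,"ry": 0,"rz": 0,"x": -0.02,"y": 0,"z": -0.0115,"jaw": -1}]'

```text
time: 7.15
tool_pos: [441.8, 252.5, 213.2]
eef_rot: [-3.138, 1.047, 1.576]
contact_force: [0.4, -0.1, -1.3]
gripper_width: 85.5
grip_force: 0.0
```

```bash
python3 - <<'E'
from h import *
p,d,m=cap('top'); P=cloud(d,m)
for n,xr,yr in [('B',(540,620),(100,195)),('C',(550,640),(270,365))]: print(n,rect(P,d,xr,yr,(19,40)))
print(bot.get_obs()['joint_positions'].round(2))
Rt=pose(-10.4,55); t=np.array([574.4,148.3,30])-14*np.array([np.cos(np.radians(79.6)),np.sin(np.radians(79.6)),0])
screw(t-80*Rt[:,2],Rt)
E
```

```text
B (array([574.8, 148.3]), array([70.1, 42. ]), 80.5, 341, np.float64(27.6))
C (array([592.8, 317.6]), array([69.9, 42.2]), 70.5, 345, np.float64(27.5))
[ 0.86  0.83  0.25  1.91 -0.6   2.73]
n 14 rot [0.0007 0.1427 0.0156] shift [-0.0131  0.0087  0.0139] mid [501. 125. 193.] min [442.  70.  76.] max [560. 253. 222.]
```

Call:
step_arm --deltas '[{"rx": 0.0007,"ry": 0.1427,"rz": 0.0156,"x": -0.0131,"y": 0.0087,"z": 0.0139,"jaw": -1},{"rx": 0.0007,"ry": 0.1427,"rz": 0.0156,"x": -0.0131,"y": 0.0087,"z": 0.0139,"jaw": -1},{"rx": 0.0007,"ry": 0.1427,"rz": 0.0156,"x": -0.0131,"y": 0.0087,"z": 0.0139,"jaw": -1},{"rx": 0.0007,"ry": 0.1427,"rz": 0.0156,"x": -0.0131,"y": 0.0087,"z": 0.0139,"jaw": -1},{"rx": 0.0007,"ry": 0.1427,"rz": 0.0156,"x": -0.0131,"y": 0.0087,"z": 0.0139,"jaw": -1},{"rx": 0.0007,"ry": 0.1427,"rz": 0.0156,"x": -0.0131,"y": 0.0087,"z": 0.0139,"jaw": -1},{"rx": 0.0007,"ry": 0.1427,"rz": 0.0156,"x": -0.0131,"y": 0.0087,"z": 0.0139,"jaw": -1},{"rx": 0.0007,"ry": 0.1427,"rz": 0.0156,"x": -0.0131,"y": 0.0087,"z": 0.0139,"jaw": -1},{"rx": 0.0007,"ry": 0.1427,"rz": 0.0156,"x": -0.0131,"y": 0.0087,"z": 0.0139,"jaw": -1},{"rx": 0.0007,"ry": 0.1427,"rz": 0.0156,"x": -0.0131,"y": 0.0087,"z": 0.0139,"jaw": -1},{"rx": 0.0007,"ry": 0.1427,"rz": 0.0156,"x": -0.0131,"y": 0.0087,"z": 0.0139,"jaw": -1},{"rx": 0.0007,"ry": 0.1427,"rz": 0.0156,"x": -0.0131,"y": 0.0087,"z": 0.0139,"jaw": -1},{"rx": 0.0007,"ry": 0.1427,"rz": 0.0156,"x": -0.0131,"y": 0.0087,"z": 0.0139,"jaw": -1},{"rx": 0.0007,"ry": 0.1427,"rz": 0.0156,"x": -0.0131,"y": 0.0087,"z": 0.0139,"jaw": -1},{"rx": 0,"ry": 0,"rz": 0,"x": 0,"y": 0,"z": 0,"jaw": -1},{"rx": 0,"ry": 0,"rz": 0,"x": 0,"y": 0,"z": 0,"jaw": -1}]'

```text
time: 8.8
tool_pos: [557.6, 69.5, 68.5]
eef_rot: [-3.128, -0.955, 1.377]
contact_force: [0.1, -0.0, 0.5]
gripper_width: 85.2
grip_force: 0.0
```

```bash
python3 - <<'E'
from h import *
Rt=pose(-10.0,55); t=np.array([574.6,148.3,30])-14*np.array([np.cos(np.radians(80)),np.sin(np.radians(80)),0])
plan(t,Rt); print(Rt[:,2]); print(bot.get_obs()['joint_positions'].round(2))
E
```

```text
at [557.6  69.5  68.5] turn [ 0.003  0.005 -0.011] deg 0.7 rows 1 then shift [0.0067 0.0031 0.0766] rows 2
[ 0.14224426  0.80670728 -0.57357644]
[-0.33  0.63 -0.46  0.69  0.94  1.33]
```

Call:
step_arm --deltas '[{"rx": 0.003,"ry": 0.005,"rz": -0.011,"x": 0.0067,"y": 0.0031,"z": 0.01,"jaw": -1},{"rx": 0,"ry": 0,"rz": 0,"x": 0,"y": 0,"z": 0.035,"jaw": -1},{"rx": 0,"ry": 0,"rz": 0,"x": 0,"y": 0,"z": 0.0216,"jaw": -1},{"rx": 0,"ry": 0,"rz": 0,"x": 0,"y": 0,"z": 0.01,"jaw": -1},{"rx": 0,"ry": 0,"rz": 0,"x": 0,"y": 0,"z": 0,"jaw": -0.2},{"rx": 0,"ry": 0,"rz": 0,"x": 0,"y": 0,"z": 0,"jaw": 0.3},{"rx": 0,"ry": 0,"rz": 0,"x": 0,"y": 0,"z": 0,"jaw": 0.3},{"rx": 0,"ry": 0,"rz": 0,"x": 0,"y": 0,"z": 0,"jaw": 0.3},{"rx": 0,"ry": 0,"rz": 0,"x": 0,"y": 0,"z": 0,"jaw": 0.3},{"rx": 0,"ry": 0,"rz": 0,"x": 0,"y": 0,"z": 0,"jaw": 0.3}]'

```text
time: 9.8
tool_pos: [574.4, 134.7, 34.1]
eef_rot: [3.13, -0.965, 1.406]
contact_force: [-2.0, 0.3, 7.1]
gripper_width: 40.1
grip_force: 60.3
```

```bash
python3 - <<'E'
from h import *
topple(574.6,148.3,80,(545,170,80))
E
```

```text
lift shift total [ 0.0904  0.0008 -0.0626]
n 14 rot [ 0.0008 -0.1434 -0.0005] shift [ 0.0017 -0.0024  0.0027] mid [561. 156. 134.] min [546. 135. 113.] max [574. 162. 144.]
above [545.5 160.7 113.3] final [545.5 160.7  47.3] down shift total [0.057  0.0002 0.0333] up dir [-0.863 -0.003 -0.504]
```

Call:
step_arm --deltas '[{"rx": 0,"ry": 0,"rz": 0,"x": 0.0225,"y": 0,"z": -0.0157,"jaw": 0.3},{"rx": 0,"ry": 0,"rz": 0,"x": 0.0225,"y": 0,"z": -0.0157,"jaw": 0.3},{"rx": 0,"ry": 0,"rz": 0,"x": 0.0225,"y": 0,"z": -0.0157,"jaw": 0.3},{"rx": 0,"ry": 0,"rz": 0,"x": 0.0225,"y": 0,"z": -0.0157,"jaw": 0.3},{"rx": 0.0008,"ry": -0.1434,"rz": -0.0005,"x": 0.0017,"y": -0.0024,"z": 0.0027,"jaw": 0.3},{"rx": 0.0008,"ry": -0.1434,"rz": -0.0005,"x": 0.0017,"y": -0.0024,"z": 0.0027,"jaw": 0.3},{"rx": 0.0008,"ry": -0.1434,"rz": -0.0005,"x": 0.0017,"y": -0.0024,"z": 0.0027,"jaw": 0.3},{"rx": 0.0008,"ry": -0.1434,"rz": -0.0005,"x": 0.0017,"y": -0.0024,"z": 0.0027,"jaw": 0.3},{"rx": 0.0008,"ry": -0.1434,"rz": -0.0005,"x": 0.0017,"y": -0.0024,"z": 0.0027,"jaw": 0.3},{"rx": 0.0008,"ry": -0.1434,"rz": -0.0005,"x": 0.0017,"y": -0.0024,"z": 0.0027,"jaw": 0.3},{"rx": 0.0008,"ry": -0.1434,"rz": -0.0005,"x": 0.0017,"y": -0.0024,"z": 0.0027,"jaw": 0.3},{"rx": 0.0008,"ry": -0.1434,"rz": -0.0005,"x": 0.0017,"y": -0.0024,"z": 0.0027,"jaw": 0.3},{"rx": 0.0008,"ry": -0.1434,"rz": -0.0005,"x": 0.0017,"y": -0.0024,"z": 0.0027,"jaw": 0.3},{"rx": 0.0008,"ry": -0.1434,"rz": -0.0005,"x": 0.0017,"y": -0.0024,"z": 0.0027,"jaw": 0.3},{"rx": 0.0008,"ry": -0.1434,"rz": -0.0005,"x": 0.0017,"y": -0.0024,"z": 0.0027,"jaw": 0.3},{"rx": 0.0008,"ry": -0.1434,"rz": -0.0005,"x": 0.0017,"y": -0.0024,"z": 0.0027,"jaw": 0.3},{"rx": 0.0008,"ry": -0.1434,"rz": -0.0005,"x": 0.0017,"y": -0.0024,"z": 0.0027,"jaw": 0.3},{"rx": 0.0008,"ry": -0.1434,"rz": -0.0005,"x": 0.0017,"y": -0.0024,"z": 0.0027,"jaw": 0.3},{"rx": 0,"ry": 0,"rz": 0,"x": 0,"y": 0,"z": 0,"jaw": 0.3},{"rx": 0,"ry": 0,"rz": 0,"x": 0,"y": 0,"z": 0,"jaw": 0.3}]'

```text
time: 11.8
tool_pos: [543.2, 161.1, 108.1]
eef_rot: [-3.127, 1.047, 1.416]
contact_force: [0.3, -0.1, -1.4]
gripper_width: 40.3
grip_force: 64.1
```

```bash
python3 - <<'E'
from h import *
T=np.load('tf.npz')['Tf']; plan(T[:3,3]*1000,T[:3,:3]); print(bot.get_obs()['joint_positions'].round(2))
p,d,m=cap('wrist'); cv2.imwrite('pics/w3.png',p)
# plate in tool frame check: brass pixels between the fingers
P=cloud(d,m); T0=bot.get_obs(); q=(P-T0['tool_pos'])@rot(T0['eef_rot'])
g=(d>0)&(d<220)&(abs(q[...,1])<19)&(abs(q[...,0])<80)&(q[...,2]>-30)&(q[...,2]<40)
print(g.sum(),np.percentile(q[g],[2,50,98],axis=0).round())
E
```

```text
at [543.2 161.1 108.1] turn [-0.002  0.004  0.004] deg 0.4 rows 1 then shift [0.0525 0.0025 0.0306] rows 2
[ 0.62  1.    0.33  1.79 -0.65  2.67]
9547 [[-33. -18. -11.]
 [ -4.  -0.   6.]
 [ 18.  18.  38.]]
```

Call:
step_arm --deltas '[{"rx": 0,"ry": 0,"rz": 0,"x": 0.024,"y": 0.0015,"z": 0.014,"jaw": 0.3},{"rx": 0,"ry": 0,"rz": 0,"x": 0.019,"y": 0.001,"z": 0.011,"jaw": 0.3},{"rx": 0,"ry": 0,"rz": 0,"x": 0.0095,"y": 0,"z": 0.0056,"jaw": 0.3},{"rx": 0,"ry": 0,"rz": 0,"x": 0.001,"y": 0,"z": 0.0006,"jaw": 0.3},{"rx": 0,"ry": 0,"rz": 0,"x": 0,"y": 0,"z": 0,"jaw": 0.3},{"rx": 0,"ry": 0,"rz": 0,"x": 0,"y": 0,"z": 0,"jaw": -0.3},{"rx": 0,"ry": 0,"rz": 0,"x": 0,"y": 0,"z": 0,"jaw": -1},{"rx": 0,"ry": 0,"rz": 0,"x": 0,"y": 0,"z": 0,"jaw": -1},{"rx": 0,"ry": 0,"rz": 0,"x": 0,"y": 0,"z": 0,"jaw": -1},{"rx": 0,"ry": 0,"rz": 0,"x": 0,"y": 0,"z": 0,"jaw": -1},{"rx": 0,"ry": 0,"rz": 0,"x": 0,"y": 0,"z": 0,"jaw": -1}]'

```text
time: 12.95
tool_pos: [545.3, 160.5, 48.1]
eef_rot: [-3.131, 1.047, 1.413]
contact_force: [-1.1, 0.5, -0.1]
gripper_width: 85.3
grip_force: 0.0
```

```bash
python3 - <<'E'
from h import *
p,d,m=cap('scene'); P=cloud(d,m)
c,s,a,n,z=rect(P,d,(515,590),(110,215),(18,60)); print(c,s,a,n,z)
g=(P[...,0]>515)&(P[...,0]<590)&(P[...,1]>110)&(P[...,1]<215)&(P[...,2]>8)
print(np.percentile(P[g][:,2],[50,90,99]))
cv2.imwrite('pics/s4.png',cv2.resize(p[150:260,250:400],(600,440),interpolation=cv2.INTER_CUBIC))
E
```

```text
[543.4 165.5] [76.8 61.1] -53.7 91 25.1
[ 24.68800329  92.55999639 102.00469085]
```

View pics/s4.png

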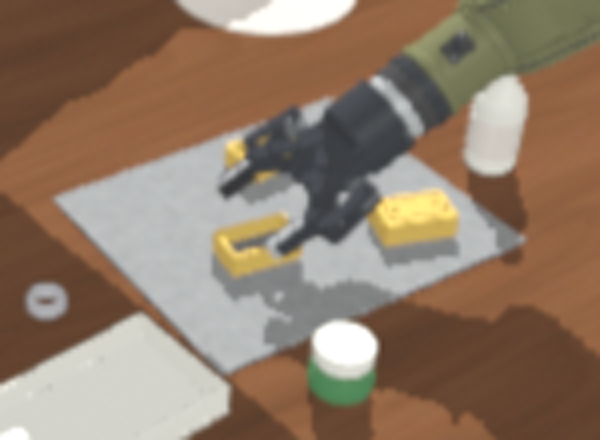

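Plate B is turned over, hollow up, at (255,245). I retreat and go to plate C.

Call:
step_arm --deltas '[{"rx": 0,"ry": 0,"rz": 0,"x": -0.03,"y": 0,"z": -0.0175,"jaw": -1},{"rx": 0,"ry": 0,"rz": 0,"x": -0.03,"y": 0,"z": -0.0175,"jaw": -1},{"rx": 0,"ry": 0,"rz": 0,"x": -0.03,"y": 0,"z": -0.0175,"jaw": -1},{"rx": 0,"ry": 0,"rz": 0,"x": -0.03,"y": 0,"z": -0.0175,"jaw": -1},{"rx": 0,"ry": 0,"rz": 0,"x": -0.03,"y": 0,"z": -0.0175,"jaw": -1},{"rx": 0,"ry": 0,"rz": 0,"x": 0,"y": 0,"z": 0,"jaw": -1}]'

```text
time: 13.6
tool_pos: [547.4, 161.4, 226.6]
eef_rot: [-3.141, 1.043, 1.404]
contact_force: [0.3, 0.3, 0.6]
gripper_width: 85.4
grip_force: 0.0
```

```bash
python3 - <<'E'
from h import *
p,d,m=cap('top'); P=cloud(d,m)
c,s,a,n,z=rect(P,d,(550,640),(270,365),(19,40)); print(c,s,a,n)
a%=180; e=np.array([np.cos(np.radians(a)),np.sin(np.radians(a)),0])
Rt=pose(a-90,55); t=np.array([*c,33])-14*e
screw(t-80*Rt[:,2],Rt)
E
```

```text
[563.6 293.4] [6.3 2.4] 88.1 5
n 14 rot [-0.0006  0.1428 -0.0114] shift [0.0059 0.0011 0.0117] mid [551. 148. 137.] min [547. 143.  79.] max [561. 214. 224.]
```

```bash
python3 - <<'E'
from h import *
c=[592.8,317.7];a=70.3; e=np.array([np.cos(np.radians(a)),np.sin(np.radians(a)),0])
Rt=pose(a-90,55); t=np.array([*c,33])-14*e
screw(t-80*Rt[:,2]+[0,0,20],Rt)
E
```

```text
n 14 rot [0.0005 0.1427 0.0149] shift [ 0.0083 -0.0007  0.0097] mid [547. 169. 139.] min [544. 154.  99.] max [566. 243. 224.]
```

Call:
step_arm --deltas '[{"rx": 0.0005,"ry": 0.1427,"rz": 0.0149,"x": 0.0083,"y": -0.0007,"z": 0.0097,"jaw": -1},{"rx": 0.0005,"ry": 0.1427,"rz": 0.0149,"x": 0.0083,"y": -0.0007,"z": 0.0097,"jaw": -1},{"rx": 0.0005,"ry": 0.1427,"rz": 0.0149,"x": 0.0083,"y": -0.0007,"z": 0.0097,"jaw": -1},{"rx": 0.0005,"ry": 0.1427,"rz": 0.0149,"x": 0.0083,"y": -0.0007,"z": 0.0097,"jaw": -1},{"rx": 0.0005,"ry": 0.1427,"rz": 0.0149,"x": 0.0083,"y": -0.0007,"z": 0.0097,"jaw": -1},{"rx": 0.0005,"ry": 0.1427,"rz": 0.0149,"x": 0.0083,"y": -0.0007,"z": 0.0097,"jaw": -1},{"rx": 0.0005,"ry": 0.1427,"rz": 0.0149,"x": 0.0083,"y": -0.0007,"z": 0.0097,"jaw": -1},{"rx": 0.0005,"ry": 0.1427,"rz": 0.0149,"x": 0.0083,"y": -0.0007,"z": 0.0097,"jaw": -1},{"rx": 0.0005,"ry": 0.1427,"rz": 0.0149,"x": 0.0083,"y": -0.0007,"z": 0.0097,"jaw": -1},{"rx": 0.0005,"ry": 0.1427,"rz": 0.0149,"x": 0.0083,"y": -0.0007,"z": 0.0097,"jaw": -1},{"rx": 0.0005,"ry": 0.1427,"rz": 0.0149,"x": 0.0083,"y": -0.0007,"z": 0.0097,"jaw": -1},{"rx": 0.0005,"ry": 0.1427,"rz": 0.0149,"x": 0.0083,"y": -0.0007,"z": 0.0097,"jaw": -1},{"rx": 0.0005,"ry": 0.1427,"rz": 0.0149,"x": 0.0083,"y": -0.0007,"z": 0.0097,"jaw": -1},{"rx": 0.0005,"ry": 0.1427,"rz": 0.0149,"x": 0.0083,"y": -0.0007,"z": 0.0097,"jaw": -1},{"rx": 0,"ry": 0,"rz": 0,"x": 0,"y": 0,"z": 0,"jaw": -1},{"rx": 0,"ry": 0,"rz": 0,"x": 0,"y": 0,"z": 0,"jaw": -1}]'

```text
time: 15.25
tool_pos: [563.4, 242.2, 94.6]
eef_rot: [-3.128, -0.952, 1.216]
contact_force: [-0.3, 0.4, 0.5]
gripper_width: 85.6
grip_force: 0.0
```

```bash
python3 - <<'E'
from h import *
p,d,m=cap('wrist'); P=cloud(d,m); print(rect(P,d,(550,640),(270,365),(19,40)))
c=[592.8,317.7];a=70.3; e=np.array([np.cos(np.radians(a)),np.sin(np.radians(a)),0])
Rt=pose(a-90,55); t=np.array([*c,33])-14*e
plan(t,Rt);print(bot.get_obs()['joint_positions'].round(2))
E
```

```text
(array([594.3, 315.5]), array([69.6, 42. ]), 70.1, 3790, np.float64(29.5))
at [564.6 242.6  96.1] turn [-0.003  0.007 -0.004] deg 0.5 rows 1 then shift [-0.0137  0.0012  0.0905] rows 3
[ 0.02  0.46 -0.79 -0.14  0.87  2.15]
```

Call:
step_arm --deltas '[{"rx": -0.003,"ry": 0.007,"rz": -0.004,"x": -0.0137,"y": 0.0015,"z": 0.008,"jaw": -1},{"rx": 0,"ry": 0,"rz": 0,"x": 0,"y": 0,"z": 0.035,"jaw": -1},{"rx": 0,"ry": 0,"rz": 0,"x": 0,"y": 0,"z": 0.03,"jaw": -1},{"rx": 0,"ry": 0,"rz": 0,"x": 0,"y": 0,"z": 0.0155,"jaw": -1},{"rx": 0,"ry": 0,"rz": 0,"x": 0,"y": 0,"z": 0,"jaw": -0.2},{"rx": 0,"ry": 0,"rz": 0,"x": 0,"y": 0,"z": 0,"jaw": 0.3},{"rx": 0,"ry": 0,"rz": 0,"x": 0,"y": 0,"z": 0,"jaw": 0.3},{"rx": 0,"ry": 0,"rz": 0,"x": 0,"y": 0,"z": 0,"jaw": 0.3},{"rx": 0,"ry": 0,"rz": 0,"x": 0,"y": 0,"z": 0,"jaw": 0.3},{"rx": 0,"ry": 0,"rz": 0,"x": 0,"y": 0,"z": 0,"jaw": 0.3}]'

```text
time: 16.3
tool_pos: [588.9, 302.8, 36.4]
eef_rot: [3.136, -0.965, 1.232]
contact_force: [-2.1, -3.6, 6.3]
gripper_width: 39.7
grip_force: 60.8
```

```bash
python3 - <<'E'
from h import *
topple(593.8,316.5,70.2,(612,262,80))
print(bot.get_obs()['joint_positions'].round(2))
E
```

```text
lift shift total [ 0.0904  0.0004 -0.0626]
n 14 rot [-0.     -0.143  -0.0146] shift [-0.0035  0.0022  0.0028] mid [601. 288. 119.] min [589. 256. 112.] max [611. 303. 146.]
above [610.9 255.7 113.4] final [610.9 255.7  47.4] down shift total [0.057  0.0002 0.0333] up dir [-0.863 -0.003 -0.505]
[ 0.13  0.61 -0.81 -0.44  0.82  2.31]
```

Call:
step_arm --deltas '[{"rx": 0,"ry": 0,"rz": 0,"x": 0.0225,"y": 0,"z": -0.0157,"jaw": 0.3},{"rx": 0,"ry": 0,"rz": 0,"x": 0.0225,"y": 0,"z": -0.0157,"jaw": 0.3},{"rx": 0,"ry": 0,"rz": 0,"x": 0.0225,"y": 0,"z": -0.0157,"jaw": 0.3},{"rx": 0,"ry": 0,"rz": 0,"x": 0.0225,"y": 0,"z": -0.0157,"jaw": 0.3},{"rx": 0,"ry": -0.143,"rz": -0.0146,"x": -0.0035,"y": 0.0022,"z": 0.0028,"jaw": 0.3},{"rx": 0,"ry": -0.143,"rz": -0.0146,"x": -0.0035,"y": 0.0022,"z": 0.0028,"jaw": 0.3},{"rx": 0,"ry": -0.143,"rz": -0.0146,"x": -0.0035,"y": 0.0022,"z": 0.0028,"jaw": 0.3},{"rx": 0,"ry": -0.143,"rz": -0.0146,"x": -0.0035,"y": 0.0022,"z": 0.0028,"jaw": 0.3},{"rx": 0,"ry": -0.143,"rz": -0.0146,"x": -0.0035,"y": 0.0022,"z": 0.0028,"jaw": 0.3},{"rx": 0,"ry": -0.143,"rz": -0.0146,"x": -0.0035,"y": 0.0022,"z": 0.0028,"jaw": 0.3},{"rx": 0,"ry": -0.143,"rz": -0.0146,"x": -0.0035,"y": 0.0022,"z": 0.0028,"jaw": 0.3},{"rx": 0,"ry": -0.143,"rz": -0.0146,"x": -0.0035,"y": 0.0022,"z": 0.0028,"jaw": 0.3},{"rx": 0,"ry": -0.143,"rz": -0.0146,"x": -0.0035,"y": 0.0022,"z": 0.0028,"jaw": 0.3},{"rx": 0,"ry": -0.143,"rz": -0.0146,"x": -0.0035,"y": 0.0022,"z": 0.0028,"jaw": 0.3},{"rx": 0,"ry": -0.143,"rz": -0.0146,"x": -0.0035,"y": 0.0022,"z": 0.0028,"jaw": 0.3},{"rx": 0,"ry": -0.143,"rz": -0.0146,"x": -0.0035,"y": 0.0022,"z": 0.0028,"jaw": 0.3},{"rx": 0,"ry": -0.143,"rz": -0.0146,"x": -0.0035,"y": 0.0022,"z": 0.0028,"jaw": 0.3},{"rx": 0,"ry": -0.143,"rz": -0.0146,"x": -0.0035,"y": 0.0022,"z": 0.0028,"jaw": 0.3},{"rx": 0,"ry": 0,"rz": 0,"x": 0,"y": 0,"z": 0,"jaw": 0.3},{"rx": 0,"ry": 0,"rz": 0,"x": 0,"y": 0,"z": 0,"jaw": 0.3}]'

```text
time: 18.3
tool_pos: [602.5, 248.9, 105.5]
eef_rot: [-3.131, 1.04, 1.415]
contact_force: [-0.1, -0.3, -0.9]
gripper_width: 39.8
grip_force: 62.1
```

```bash
python3 - <<'E'
from h import *
T=np.load('tf.npz')['Tf']; plan(T[:3,3]*1000,T[:3,:3]); print(bot.get_obs()['joint_positions'].round(2))
p,d,m=cap('wrist'); cv2.imwrite('pics/w5.png',p)
P=cloud(d,m); T0=bot.get_obs(); q=(P-T0['tool_pos'])@rot(T0['eef_rot'])
g=(d>0)&(d<220)&(abs(q[...,1])<19)&(abs(q[...,0])<80)&(q[...,2]>-30)&(q[...,2]<40)
print(g.sum(),np.percentile(q[g],[2,50,98],axis=0).round())
E
```

```text
at [602.5 248.9 105.5] turn [ 0.005 -0.002  0.006] deg 0.4 rows 1 then shift [0.0542 0.0072 0.0223] rows 2
[ 0.66  1.22  0.87  2.12 -0.62  2.7 ]
8728 [[-33. -18.  -8.]
 [ -6.  -0.   8.]
 [ 16.  18.  38.]]
```

Call:
step_arm --deltas '[{"rx": 0,"ry": 0,"rz": 0,"x": 0.02,"y": 0.0,"z": 0.0117,"jaw": 0.3},{"rx": 0,"ry": 0,"rz": 0,"x": 0.018,"y": 0.0,"z": 0.0105,"jaw": 0.3},{"rx": 0,"ry": 0,"rz": 0,"x": 0.01,"y": 0,"z": 0.0058,"jaw": 0.3},{"rx": 0,"ry": 0,"rz": 0,"x": 0,"y": 0,"z": 0,"jaw": 0.3}]'

```text
time: 18.75
tool_pos: [603.3, 249.1, 53.7]
eef_rot: [-3.139, 1.036, 1.406]
contact_force: [-0.3, -0.5, -2.4]
gripper_width: 39.8
grip_force: 62.0
```

```bash
python3 - <<'E'
from h import *
T=np.load('tf.npz')['Tf']; plan(T[:3,3]*1000,T[:3,:3]); print(bot.get_obs()['joint_positions'].round(2))
E
```

```text
at [603.3 249.1  53.7] turn [ 0.006 -0.006  0.002] deg 0.5 rows 1 then shift [ 0.0094  0.0064 -0.0035] rows 1
[ 0.66  1.26  0.83  2.03 -0.62  2.7 ]
```

Go down about 6 mm more, then release.

Call:
step_arm --deltas '[{"rx": 0,"ry": 0,"rz": 0,"x": 0.0045,"y": 0,"z": 0.0026,"jaw": 0.3},{"rx": 0,"ry": 0,"rz": 0,"x": 0.0013,"y": 0,"z": 0.0008,"jaw": 0.3},{"rx": 0,"ry": 0,"rz": 0,"x": 0,"y": 0,"z": 0,"jaw": 0.3},{"rx": 0,"ry": 0,"rz": 0,"x": 0,"y": 0,"z": 0,"jaw": -0.3},{"rx": 0,"ry": 0,"rz": 0,"x": 0,"y": 0,"z": 0,"jaw": -1},{"rx": 0,"ry": 0,"rz": 0,"x": 0,"y": 0,"z": 0,"jaw": -1},{"rx": 0,"ry": 0,"rz": 0,"x": 0,"y": 0,"z": 0,"jaw": -1},{"rx": 0,"ry": 0,"rz": 0,"x": 0,"y": 0,"z": 0,"jaw": -1},{"rx": 0,"ry": 0,"rz": 0,"x": 0,"y": 0,"z": 0,"jaw": -1},{"rx": 0,"ry": 0,"rz": 0,"x": -0.03,"y": 0,"z": -0.0175,"jaw": -1},{"rx": 0,"ry": 0,"rz": 0,"x": -0.03,"y": 0,"z": -0.0175,"jaw": -1},{"rx": 0,"ry": 0,"rz": 0,"x": -0.03,"y": 0,"z": -0.0175,"jaw": -1},{"rx": 0,"ry": 0,"rz": 0,"x": -0.03,"y": 0,"z": -0.0175,"jaw": -1},{"rx": 0,"ry": 0,"rz": 0,"x": 0,"y": 0,"z": 0,"jaw": -1}]'

```text
time: 20.15
tool_pos: [591.4, 235.2, 181.3]
eef_rot: [3.116, 1.014, 1.398]
contact_force: [-0.5, 0.2, -0.5]
gripper_width: 85.5
grip_force: 0.0
```

```bash
python3 - <<'E'
from h import *
o=bot.get_obs(); print(o['tool_pos'],o['joint_positions'].round(2))
# hover over ferrule, tool down, closing along world y
Rt=pose(0,0); screw([462,-23,220],Rt)
Rt=pose(90,0); screw([462,-23,220],Rt)
E
```

```text
[591.36613978 235.23651907 181.30787635] [ 0.66  1.09  0.78  2.12 -0.63  2.69]
n 7 rot [-0.0092  0.1447 -0.0207] shift [-0.0366 -0.0152  0.0172] mid [532. 133. 231.] min [462. -23. 181.] max [591. 235. 237.]
n 14 rot [-0.0612  0.0539 -0.1116] shift [-0.009  -0.0212  0.0059] mid [468. 138. 217.] min [449. -23. 181.] max [591. 235. 227.]
```

Call:
step_arm --deltas '[{"rx": -0.0092,"ry": 0.1447,"rz": -0.0207,"x": -0.0366,"y": -0.0152,"z": 0.0172,"jaw": -1},{"rx": -0.0092,"ry": 0.1447,"rz": -0.0207,"x": -0.0366,"y": -0.0152,"z": 0.0172,"jaw": -1},{"rx": -0.0092,"ry": 0.1447,"rz": -0.0207,"x": -0.0366,"y": -0.0152,"z": 0.0172,"jaw": -1},{"rx": -0.0092,"ry": 0.1447,"rz": -0.0207,"x": -0.0366,"y": -0.0152,"z": 0.0172,"jaw": -1},{"rx": -0.0092,"ry": 0.1447,"rz": -0.0207,"x": -0.0366,"y": -0.0152,"z": 0.0172,"jaw": -1},{"rx": -0.0092,"ry": 0.1447,"rz": -0.0207,"x": -0.0366,"y": -0.0152,"z": 0.0172,"jaw": -1},{"rx": -0.0092,"ry": 0.1447,"rz": -0.0207,"x": -0.0366,"y": -0.0152,"z": 0.0172,"jaw": -1},{"rx": 0,"ry": 0,"rz": 0,"x": 0,"y": 0,"z": 0,"jaw": -1},{"rx": 0,"ry": 0,"rz": 0,"x": 0,"y": 0,"z": 0,"jaw": -1}]'

```text
time: 21.05
tool_pos: [464.6, -17.0, 220.1]
eef_rot: [-3.129, 0.039, 1.556]
contact_force: [-0.1, 0.1, 0.4]
gripper_width: 85.3
grip_force: 0.0
```

```bash
python3 - <<'E'
from h import *
p,d,m=cap('top'); P=cloud(d,m)
q=P[(P[...,0]>380)&(P[...,0]<660)&(P[...,1]>60)&(P[...,1]<400)&(P[...,2]>20)&(P[...,2]<45)]
w,dw,mw=cap('wrist'); W=cloud(dw,mw); plan([462,-23,220],pose(0,0))
print('ferr wrist',rect(W,dw,(420,500),(-50,20),(9,16)), 'gauge base', rect(W,dw,(405,515),(-170,-65),(9,16)))
mask=((P[...,0]>380)&(P[...,0]<660)&(P[...,1]>60)&(P[...,1]<400)&(P[...,2]>18)&(P[...,2]<45)).astype(np.uint8)
n,lab,st,ce=cv2.connectedComponentsWithStats(mask)
for i in range(1,n):
    if st[i,4]>40:
        g=P[lab==i]; print(st[i],cv2.minAreaRect(g[:,:2].astype(np.float32)),np.median(g[:,2]))
for r in bot.cut_out('top','plate_a'): print(r['conf'],r['centre'])
cv2.imwrite('pics/mat6.png',np.hstack([cv2.resize(p[125:225,115:236],(480,397),interpolation=cv2.INTER_CUBIC),cv2.resize(w,(320,240)).repeat(1,0) if 0 else cv2.copyMakeBorder(cv2.resize(w,(320,240)),0,157,0,0,0)]))
E
```

```text
at [466.3 -13.1 220. ] turn [-0.012  0.039 -0.007] deg 2.4 rows 1 then shift [-0.0099 -0.0043  0.    ] rows 1
ferr wrist (array([491.6, -23. ]), array([32.6, 15.7]), 89.1, 183, np.float64(13.4)) gauge base (array([ 462.3, -116.6]), array([82.7, 76.1]), 0.1, 1845, np.float64(13.5))
[153 140  27  18 131] ((603.83203125, 257.46661376953125), (71.38337707519531, 42.69174575805664), 80.19325256347656) 26.28677519303824
[181 159  26  18 120] ((546.731201171875, 173.71041870117188), (70.85647583007812, 42.82609939575195), 80.10601043701172) 26.494745127507827
[148 196  25  15 115] ((441.0570983886719, 268.23919677734375), (41.27055740356445, 70.24369812011719), 0.6538195610046387) 27.02393214535732
0.57 [157.4, 201.4]
0.55 [195.7, 168.8]
```

View pics/mat6.png

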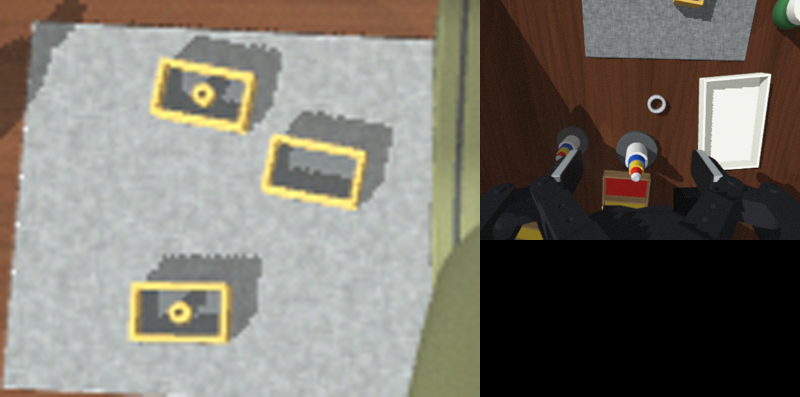

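All three plates are hollow side up. C (205,95) and A (180,312) have a boss. B (315,170) is empty. The ferrule is at (656,103) in the wrist half, so it has been knocked aside; I measure it again.

```bash
python3 - <<'E'
from h import *
w,dw,mw=cap('wrist'); W=cloud(dw,mw)
print('ferr',rect(W,dw,(420,570),(-60,40),(10,20)))
p,d,m=cap('top'); P=cloud(d,m); print('ferr top',rect(P,d,(420,570),(-60,40),(8,20)))
for z in [(93,103),(82,94),(67,79),(53,62)]:
    print(z,rect(W,dw,(430,490),(-145,-90),z))
    try: print('  top',rect(P,d,(430,490),(-145,-90),z))
    except Exception as e: pass
E
```

```text
ferr (array([499.8, -23.3]), array([32.6, 32.5]), -89.5, 364, np.float64(13.3))
ferr top (array([0., 0.]), array([0., 0.]), 0.0, 0, np.float64(nan))
(93, 103) (array([ 462.1, -119.5]), array([16.6, 16.1]), 51.8, 234, np.float64(98.5))
  top (array([ 461. , -118.4]), array([14.2, 14.1]), 0.2, 30, np.float64(96.1))
(82, 94) (array([ 462. , -117.2]), array([21.3, 17.8]), 3.9, 170, np.float64(86.9))
  top (array([ 458.1, -118. ]), array([16.9, 12.1]), -80.6, 14, np.float64(91.3))
(67, 79) (array([ 462.2, -115.8]), array([28.4, 19.7]), -5.4, 174, np.float64(72.3))
  top (array([ 459.4, -116.8]), array([23.9, 20.4]), 39.8, 20, np.float64(76.7))
(53, 62) (array([ 463.8, -112.5]), array([31.1, 15.9]), -12.0, 132, np.float64(57.4))
  top (array([ 461.1, -114.3]), array([34.2, 25.6]), 0.2, 15, np.float64(58.4))
  return _methods._mean(a, axis=axis, dtype=dtype,
  ret = ret.dtype.type(ret / rcount)
```

```bash
python3 - <<'E'
from h import *
plan([499.8,-23.5,60],pose(0,0))
E
```

```text
at [466.6 -11.2 219.9] turn [-0.012  0.039 -0.002] deg 2.3 rows 1 then shift [-0.0123  0.0332  0.1599] rows 4
```

Call:
step_arm --deltas '[{"rx": -0.012,"ry": 0.039,"rz": -0.002,"x": -0.0123,"y": 0.0332,"z": 0.0,"jaw": -1},{"rx": 0,"ry": 0,"rz": 0,"x": 0,"y": 0,"z": 0.04,"jaw": -1},{"rx": 0,"ry": 0,"rz": 0,"x": 0,"y": 0,"z": 0.04,"jaw": -1},{"rx": 0,"ry": 0,"rz": 0,"x": 0,"y": 0,"z": 0.04,"jaw": -1},{"rx": 0,"ry": 0,"rz": 0,"x": 0,"y": 0,"z": 0.03,"jaw": -0.5},{"rx": 0,"ry": 0,"rz": 0,"x": 0,"y": 0,"z": 0,"jaw": -0.5},{"rx": 0,"ry": 0,"rz": 0,"x": 0,"y": 0,"z": 0,"jaw": -0.5}]' --grip_force 40

```text
time: 22.0
tool_pos: [499.4, -24.2, 70.2]
eef_rot: [-3.141, -0.0, 1.569]
contact_force: [0.9, 0.4, 0.4]
gripper_width: 63.9
grip_force: 0.0
```

```bash
python3 - <<'E'
from h import *
w,dw,mw=cap('wrist'); W=cloud(dw,mw); o=bot.get_obs()
print('ferr',rect(W,dw,(475,525),(-50,5),(10,17))); plan([499.8,-23.5,18],pose(0,0))
cv2.imwrite('pics/w7.png',w)
E
```

```text
ferr (array([500.4, -22.9]), array([33., 33.]), 0.9, 1059, np.float64(13.3))
at [500.5 -24.7  71.3] turn [ 0.002 -0.    -0.002] deg 0.2 rows 1 then shift [ 0.0012 -0.0007  0.0533] rows 2
```

Call:
step_arm --deltas '[{"rx": 0,"ry": 0,"rz": 0,"x": 0.0015,"y": 0,"z": 0.03,"jaw": -0.5},{"rx": 0,"ry": 0,"rz": 0,"x": 0,"y": 0,"z": 0.023,"jaw": -0.5},{"rx": 0,"ry": 0,"rz": 0,"x": 0,"y": 0,"z": 0,"jaw": -0.2},{"rx": 0,"ry": 0,"rz": 0,"x": 0,"y": 0,"z": 0,"jaw": 0.5},{"rx": 0,"ry": 0,"rz": 0,"x": 0,"y": 0,"z": 0,"jaw": 0.5},{"rx": 0,"ry": 0,"rz": 0,"x": 0,"y": 0,"z": 0,"jaw": 0.5},{"rx": 0,"ry": 0,"rz": 0,"x": 0,"y": 0,"z": 0,"jaw": 0.5},{"rx": 0,"ry": 0,"rz": 0,"x": 0,"y": 0,"z": 0,"jaw": 0.5}]'

```text
time: 22.85
tool_pos: [500.9, -24.4, 19.5]
eef_rot: [3.137, -0.001, 1.566]
contact_force: [-1.0, 0.4, 7.3]
gripper_width: 31.8
grip_force: 39.7
```

```bash
python3 - <<'E'
from h import *
w,dw,mw=cap('wrist'); W=cloud(dw,mw); o=bot.get_obs(); q=(W-o['tool_pos'])@rot(o['eef_rot'])
g=(dw>0)&(abs(q[...,1])<15)&(abs(q[...,0])<30)&(q[...,2]>-5)&(q[...,2]<10)
print(o['tool_pos'],g.sum(),np.percentile(q[g],[2,50,98],axis=0).round(1))
Tn=H(rot(o['eef_rot']),o['tool_pos'])
plan([o['tool_pos'][0],o['tool_pos'][1],135]); plan([461.8,-118.5+(o['tool_pos'][1]+22.9),135],pose(0,0))
E
```

```text
[500.92113827 -24.3984984   19.43322297] 1804 [[-14.  -14.3   4.7]
 [  2.3  -0.2   6.2]
 [ 17.4  14.4   9.6]]
at [500.9 -24.4  19.4] turn [0. 0. 0.] deg 0.0 rows 0 then shift [ 1.000e-04  6.000e-04 -1.156e-01] rows 3
at [500.9 -24.4  19.4] turn [ 0.005 -0.001 -0.005] deg 0.4 rows 1 then shift [-0.0956 -0.0391 -0.1156] rows 4
```

Call:
step_arm --deltas '[{"rx": 0,"ry": 0,"rz": 0,"x": 0,"y": 0,"z": -0.04,"jaw": 0.5},{"rx": 0,"ry": 0,"rz": 0,"x": 0,"y": 0,"z": -0.04,"jaw": 0.5},{"rx": 0,"ry": 0,"rz": 0,"x": 0,"y": 0,"z": -0.04,"jaw": 0.5},{"rx": 0.005,"ry": 0,"rz": -0.005,"x": -0.0239,"y": -0.0098,"z": 0,"jaw": 0.5},{"rx": 0,"ry": 0,"rz": 0,"x": -0.0239,"y": -0.0098,"z": 0,"jaw": 0.5},{"rx": 0,"ry": 0,"rz": 0,"x": -0.0239,"y": -0.0098,"z": 0,"jaw": 0.5},{"rx": 0,"ry": 0,"rz": 0,"x": -0.0239,"y": -0.0098,"z": 0,"jaw": 0.5},{"rx": 0,"ry": 0,"rz": 0,"x": 0,"y": 0,"z": 0,"jaw": 0.5},{"rx": 0,"ry": 0,"rz": 0,"x": 0,"y": 0,"z": 0,"jaw": 0.5},{"rx": 0,"ry": 0,"rz": 0,"x": 0,"y": 0,"z": 0,"jaw": 0.5}]'

```text
time: 23.9
tool_pos: [460.4, -119.8, 138.0]
eef_rot: [-3.139, -0.0, 1.571]
contact_force: [0.9, -0.1, -1.0]
gripper_width: 31.9
grip_force: 40.1
```

```bash
python3 - <<'E'
from h import *
w,dw,mw=cap('wrist'); W=cloud(dw,mw); o=bot.get_obs(); q=(W-o['tool_pos'])@rot(o['eef_rot'])
g=(dw>0)&(abs(q[...,1])<14)&(abs(q[...,0])<30)&(q[...,2]>-5)&(q[...,2]<10)
print(o['tool_pos'],o['gripper_width'],g.sum(),np.percentile(q[g],[2,50,98],axis=0).round(1))
g=(dw>0)&(abs(q[...,1])<14)&(abs(q[...,0])<14)&(q[...,2]>25)&(q[...,2]<45)
print('tip',g.sum(),np.percentile(W[g],[2,50,98],axis=0).round(1) if g.sum() else '')
p,d,m=cap('scene')
cv2.imwrite('pics/g8.png',np.hstack([cv2.resize(w[180:380,150:360],(420,400)),cv2.resize(p[170:250,190:266],(380,400),interpolation=cv2.INTER_CUBIC)]))
E
```

```text
[ 460.33679247 -119.6232456   137.85021967] 31.527823518751884 1703 [[-14.2 -13.4   4.8]
 [  1.9  -0.2   6.1]
 [ 17.1  13.6   9.7]]
tip 171 [[ 455.7 -128.5   93.1]
 [ 461.7 -123.6  100.1]
 [ 468.2 -112.1  101.7]]
```

View pics/g8.png

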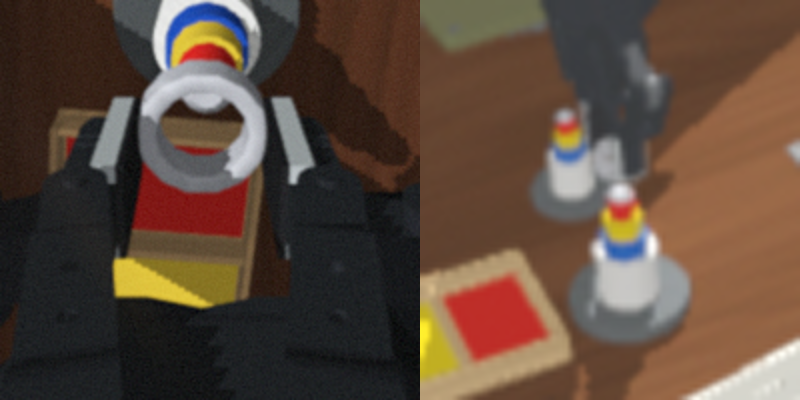

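The wrist half shows the ring at (203,125), held, with the gauge tip at (207,95) just below it. I shift +1.4 mm in x and lower.

Call:
step_arm --deltas '[{"rx": 0,"ry": 0,"rz": 0,"x": 0,"y": 0.0014,"z": 0.01,"jaw": 0.5},{"rx": 0,"ry": 0,"rz": 0,"x": 0,"y": 0,"z": 0.01,"jaw": 0.5},{"rx": 0,"ry": 0,"rz": 0,"x": 0,"y": 0,"z": 0.006,"jaw": 0.5},{"rx": 0,"ry": 0,"rz": 0,"x": 0,"y": 0,"z": 0,"jaw": 0.5}]'

```text
time: 24.4
tool_pos: [460.1, -119.7, 109.9]
eef_rot: [-3.135, -0.001, 1.571]
contact_force: [0.6, -0.3, 0.3]
gripper_width: 31.9
grip_force: 40.1
```

Call:
step_arm --deltas '[{"rx": 0,"ry": 0,"rz": 0,"x": 0,"y": 0,"z": 0.004,"jaw": 0.5},{"rx": 0,"ry": 0,"rz": 0,"x": 0,"y": 0,"z": 0,"jaw": 0.5}]'

```text
time: 24.6
tool_pos: [460.8, -120.1, 107.0]
eef_rot: [-3.137, -0.0, 1.571]
contact_force: [0.8, -0.3, -0.0]
gripper_width: 31.5
grip_force: 40.1
```

Call:
step_arm --deltas '[{"rx": 0,"ry": 0,"rz": 0,"x": 0,"y": 0.0005,"z": 0.004,"jaw": 0.5},{"rx": 0,"ry": 0,"rz": 0,"x": 0,"y": 0,"z": 0,"jaw": 0.5},{"rx": 0,"ry": 0,"rz": 0,"x": 0,"y": 0,"z": 0,"jaw": -0.1},{"rx": 0,"ry": 0,"rz": 0,"x": 0,"y": 0,"z": 0,"jaw": -0.5},{"rx": 0,"ry": 0,"rz": 0,"x": 0,"y": 0,"z": 0,"jaw": -0.5},{"rx": 0,"ry": 0,"rz": 0,"x": 0,"y": 0,"z": 0,"jaw": -0.5},{"rx": 0,"ry": 0,"rz": 0,"x": 0,"y": 0,"z": 0,"jaw": -0.5},{"rx": 0,"ry": 0,"rz": 0,"x": 0,"y": 0,"z": 0,"jaw": -0.5},{"rx": 0,"ry": 0,"rz": 0,"x": 0,"y": 0,"z": 0,"jaw": -0.5},{"rx": 0,"ry": 0,"rz": 0,"x": 0,"y": 0,"z": 0,"jaw": -0.5}]'

```text
time: 25.6
tool_pos: [461.5, -120.1, 103.5]
eef_rot: [-3.138, -0.0, 1.571]
contact_force: [-0.5, -0.3, 0.5]
gripper_width: 64.3
grip_force: 0.0
```

```bash
python3 - <<'E'
from h import *
w,dw,mw=cap('wrist'); W=cloud(dw,mw); o=bot.get_obs()
for z in [(82,90),(90,98)]: print(rect(W,dw,(440,485),(-142,-95),z))
cv2.imwrite('pics/g9.png',cv2.resize(w[180:380,150:360],(420,400),interpolation=cv2.INTER_CUBIC))
E
```

```text
(array([ 462.2, -114.3]), array([30. , 25.2]), 9.3, 564, np.float64(86.7))
(array([ 461.9, -118.5]), array([33.4, 32.9]), 55.7, 2110, np.float64(93.4))
```

View pics/g9.png

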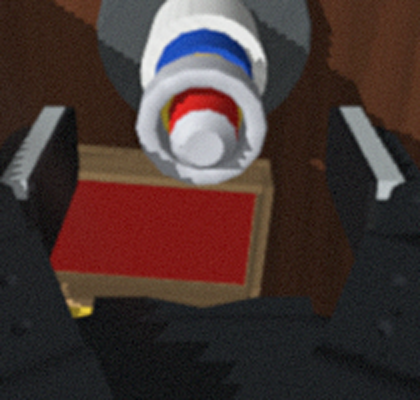

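The ring surrounds the red step at (203,120) in the crop, and its underside is at about 80 mm. The colour is red. I regrip it and carry it to the red bay.

Call:
step_arm --deltas '[{"rx": 0,"ry": 0,"rz": 0,"x": 0,"y": 0.0004,"z": 0.0045,"jaw": -0.5},{"rx": 0,"ry": 0,"rz": 0,"x": 0,"y": 0,"z": 0,"jaw": 0},{"rx": 0,"ry": 0,"rz": 0,"x": 0,"y": 0,"z": 0,"jaw": 0.5},{"rx": 0,"ry": 0,"rz": 0,"x": 0,"y": 0,"z": 0,"jaw": 0.5},{"rx": 0,"ry": 0,"rz": 0,"x": 0,"y": 0,"z": 0,"jaw": 0.5},{"rx": 0,"ry": 0,"rz": 0,"x": 0,"y": 0,"z": 0,"jaw": 0.5},{"rx": 0,"ry": 0,"rz": 0,"x": 0,"y": 0,"z": -0.01,"jaw": 0.5},{"rx": 0,"ry": 0,"rz": 0,"x": 0,"y": 0,"z": -0.02,"jaw": 0.5},{"rx": 0,"ry": 0,"rz": 0,"x": 0,"y": 0,"z": -0.02,"jaw": 0.5},{"rx": 0,"ry": 0,"rz": 0,"x": 0,"y": 0,"z": 0,"jaw": 0.5}]'

```text
time: 26.65
tool_pos: [464.4, -120.7, 151.8]
eef_rot: [3.14, 0.001, 1.571]
contact_force: [-0.3, 0.1, -0.7]
gripper_width: 32.2
grip_force: 39.8
```

```bash
python3 - <<'E'
from h import *
w,dw,mw=cap('wrist'); W=cloud(dw,mw); o=bot.get_obs(); q=(W-o['tool_pos'])@rot(o['eef_rot'])
g=(dw>0)&(abs(q[...,1])<14)&(abs(q[...,0])<30)&(q[...,2]>-5)&(q[...,2]<10)
print(g.sum(),np.percentile(q[g],[2,50,98],axis=0).round(1))
plan([436.7,-209,140],pose(-5,0))
E
```

```text
1821 [[-14.1 -13.4   3.2]
 [  1.8  -0.4   4.7]
 [ 17.1  13.6   9.6]]
at [ 463.5 -120.5  150.4] turn [-0.     0.001  0.087] deg 5.0 rows 1 then shift [-0.0905 -0.019   0.0104] rows 3
```

Call:
step_arm --deltas '[{"rx": 0,"ry": 0,"rz": 0.087,"x": -0.0305,"y": -0.0063,"z": 0,"jaw": 0.5},{"rx": 0,"ry": 0,"rz": 0,"x": -0.03,"y": -0.0063,"z": 0,"jaw": 0.5},{"rx": 0,"ry": 0,"rz": 0,"x": -0.03,"y": -0.0063,"z": 0.01,"jaw": 0.5},{"rx": 0,"ry": 0,"rz": 0,"x": 0,"y": 0,"z": 0.04,"jaw": 0.5},{"rx": 0,"ry": 0,"rz": 0,"x": 0,"y": 0,"z": 0.04,"jaw": 0.5},{"rx": 0,"ry": 0,"rz": 0,"x": 0,"y": 0,"z": 0.02,"jaw": 0.5},{"rx": 0,"ry": 0,"rz": 0,"x": 0,"y": 0,"z": 0,"jaw": 0.5},{"rx": 0,"ry": 0,"rz": 0,"x": 0,"y": 0,"z": 0,"jaw": 0.5}]'

```text
time: 27.5
tool_pos: [437.1, -209.0, 38.6]
eef_rot: [-3.136, -0.0, 1.484]
contact_force: [-0.0, -1.0, -0.5]
gripper_width: 31.9
grip_force: 39.8
```

```bash
python3 - <<'E'
from h import *
w,dw,mw=cap('wrist'); W=cloud(dw,mw); plan([436.7,-209,23],pose(-5,0))
o=bot.get_obs(); q=(W-o['tool_pos'])@rot(o['eef_rot'])
g=(dw>0)&(abs(q[...,1])<14)&(abs(q[...,0])<30)&(q[...,2]>-5)&(q[...,2]<10); print(g.sum(),np.percentile(q[g],[2,50,98],axis=0).round(1))
cv2.imwrite('pics/b10.png',w[150:384,100:420])
E
```

```text
at [ 438.1 -209.5   39.5] turn [-0.003  0.     0.   ] deg 0.2 rows 1 then shift [ 0.0003 -0.0014  0.0165] rows 1
1634 [[-13.6 -13.5   5.5]
 [  2.5   0.3   6.8]
 [ 17.7  13.5   9.6]]
```

View pics/b10.png

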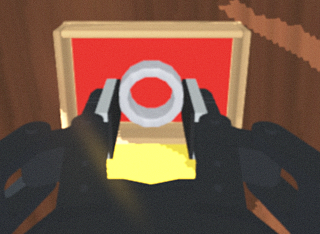

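The ring at (150,93) is over the red bay, clear of its side walls. I lower it and release.

Call:
step_arm --deltas '[{"rx": 0,"ry": 0,"rz": 0,"x": 0,"y": 0,"z": 0.009,"jaw": 0.5},{"rx": 0,"ry": 0,"rz": 0,"x": 0,"y": 0,"z": 0.006,"jaw": 0.5},{"rx": 0,"ry": 0,"rz": 0,"x": 0,"y": 0,"z": 0,"jaw": 0.5},{"rx": 0,"ry": 0,"rz": 0,"x": 0,"y": 0,"z": 0,"jaw": 0.1},{"rx": 0,"ry": 0,"rz": 0,"x": 0,"y": 0,"z": 0,"jaw": -0.15},{"rx": 0,"ry": 0,"rz": 0,"x": 0,"y": 0,"z": 0,"jaw": -0.15},{"rx": 0,"ry": 0,"rz": 0,"x": 0,"y": 0,"z": 0,"jaw": -0.15},{"rx": 0,"ry": 0,"rz": 0,"x": 0,"y": 0,"z": -0.02,"jaw": -0.15},{"rx": 0,"ry": 0,"rz": 0,"x": 0,"y": 0,"z": -0.04,"jaw": -0.15},{"rx": 0,"ry": 0,"rz": 0,"x": 0,"y": 0,"z": -0.045,"jaw": -1},{"rx": 0,"ry": 0,"rz": 0,"x": 0,"y": 0,"z": -0.045,"jaw": -1},{"rx": 0,"ry": 0,"rz": 0,"x": 0,"y": 0,"z": -0.03,"jaw": -1},{"rx": 0,"ry": 0,"rz": 0,"x": 0,"y": 0,"z": 0,"jaw": -1}]'

```text
time: 28.85
tool_pos: [441.2, -210.7, 208.9]
eef_rot: [3.136, 0.004, 1.484]
contact_force: [1.6, -0.8, 0.3]
gripper_width: 85.5
grip_force: 0.0
```

```bash
python3 - <<'E'
from h import *
w,dw,mw=cap('wrist'); W=cloud(dw,mw)
print('ring',rect(W,dw,(398,475),(-233,-183),(12,20.5)))
print('tray',rect(W,dw,(370,500),(-235,-160),(21,27)))
print('white',rect(W,dw,(570,720),(-165,45),(25,34)),'scrap',rect(W,dw,(530,690),(-400,-200),(25,34)))
cv2.imwrite('pics/w11.png',w)
p,d,m=cap('scene'); P=cloud(d,m)
print('scene white',rect(P,d,(570,720),(-165,45),(23,34)),'scrap',rect(P,d,(530,690),(-400,-200),(23,34)))
for n,xr,yr in [('A',(400,485),(215,320)),('B',(500,580),(120,225)),('C',(570,650),(205,310))]: print(n,rect(P,d,xr,yr,(18,40)))
# route to plate A: (441,268.2), long axis along y (~90.6); tool down, closing along x
screw([441,268,160],pose(0.6,0))
E
```

```text
ring (array([ 437.9, -207.7]), array([33.3, 32.1]), -2.4, 407, np.float64(17.4))
tray (array([ 438. , -206.9]), array([100. ,  63.8]), -4.6, 735, np.float64(23.4))
white (array([ 642.6, -104.2]), array([111.3,  96. ]), 4.6, 1714, np.float64(29.1)) scrap (array([ 601.6, -305.5]), array([180.5, 110.9]), -87.9, 1544, np.float64(29.0))
scene white (array([639.9, -60.2]), array([180.9, 114.1]), -85.6, 275, np.float64(26.5)) scrap (array([ 602.1, -303.1]), array([180.5, 113. ]), -88.0, 333, np.float64(26.7))
A (array([442.5, 269.7]), array([73.9, 47.5]), 89.9, 117, np.float64(24.4))
B (array([549.1, 173.1]), array([74.3, 47.7]), 82.3, 124, np.float64(25.0))
C (array([605.9, 257.5]), array([72.1, 47.6]), 80.4, 142, np.float64(24.6))
n 11 rot [-0.0002  0.0001 -0.0089] shift [ 0.0434 -0.0016  0.004 ] mid [445.   7. 184.] min [ 439. -210.  160.] max [446. 268. 205.]
```

View pics/w11.png

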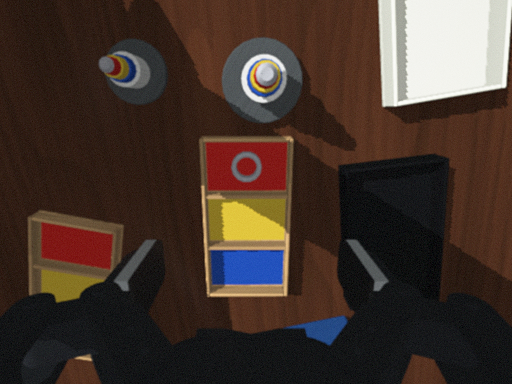

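The ring lies flat in the red bay at (246,166). Next is plate A, which goes to the white box.

Call:
step_arm --deltas '[{"rx": 0,"ry": 0,"rz": -0.0089,"x": 0.0434,"y": -0.0016,"z": 0.004,"jaw": -1},{"rx": 0,"ry": 0,"rz": -0.0089,"x": 0.0434,"y": -0.0016,"z": 0.004,"jaw": -1},{"rx": 0,"ry": 0,"rz": -0.0089,"x": 0.0434,"y": -0.0016,"z": 0.004,"jaw": -1},{"rx": 0,"ry": 0,"rz": -0.0089,"x": 0.0434,"y": -0.0016,"z": 0.004,"jaw": -1},{"rx": 0,"ry": 0,"rz": -0.0089,"x": 0.0434,"y": -0.0016,"z": 0.004,"jaw": -1},{"rx": 0,"ry": 0,"rz": -0.0089,"x": 0.0434,"y": -0.0016,"z": 0.004,"jaw": -1},{"rx": 0,"ry": 0,"rz": -0.0089,"x": 0.0434,"y": -0.0016,"z": 0.004,"jaw": -1},{"rx": 0,"ry": 0,"rz": -0.0089,"x": 0.0434,"y": -0.0016,"z": 0.004,"jaw": -1},{"rx": 0,"ry": 0,"rz": -0.0089,"x": 0.0434,"y": -0.0016,"z": 0.004,"jaw": -1},{"rx": 0,"ry": 0,"rz": -0.0089,"x": 0.0434,"y": -0.0016,"z": 0.004,"jaw": -1},{"rx": 0,"ry": 0,"rz": -0.0089,"x": 0.0434,"y": -0.0016,"z": 0.004,"jaw": -1},{"rx": 0,"ry": 0,"rz": 0,"x": 0,"y": 0,"z": 0,"jaw": -1},{"rx": 0,"ry": 0,"rz": 0,"x": 0,"y": 0,"z": 0,"jaw": -1},{"rx": 0,"ry": 0,"rz": 0,"x": 0,"y": 0,"z": 0,"jaw": -1}]' --grip_force 60

```text
time: 30.35
tool_pos: [439.8, 266.8, 158.9]
eef_rot: [-3.135, 0.002, 1.581]
contact_force: [0.6, -0.1, 0.8]
gripper_width: 85.5
grip_force: 0.0
```

```bash
python3 - <<'E'
from h import *
w,dw,mw=cap('wrist'); W=cloud(dw,mw)
for n,xr,yr in [('A',(400,485),(215,320)),('B',(500,590),(120,225)),('C',(555,650),(205,310))]: print(n,rect(W,dw,xr,yr,(22,40)))
plan([441.2,268.4,26],pose(0.6,0)); print(bot.get_obs()['joint_positions'].round(2))
E
```

```text
A (array([441.9, 266.7]), array([70.5, 42.1]), 89.8, 1307, np.float64(29.3))
B (array([551.9, 184.5]), array([105.7,  32.7]), 61.9, 552, np.float64(28.8))
C (array([600. , 243.5]), array([103.5,  55.8]), 68.7, 1933, np.float64(28.3))
at [440.2 266.7 159.3] turn [-0.006  0.001 -0.001] deg 0.3 rows 1 then shift [0.0017 0.001  0.1333] rows 3
[ 0.54  0.3  -0.32  0.95  0.    2.11]
```

Call:
step_arm --deltas '[{"rx": -0.006,"ry": 0,"rz": 0,"x": 0.001,"y": 0.0012,"z": 0.04,"jaw": -1},{"rx": 0,"ry": 0,"rz": 0,"x": 0,"y": 0,"z": 0.04,"jaw": -1},{"rx": 0,"ry": 0,"rz": 0,"x": 0,"y": 0,"z": 0.035,"jaw": -1},{"rx": 0,"ry": 0,"rz": 0,"x": 0,"y": 0,"z": 0.0165,"jaw": -1},{"rx": 0,"ry": 0,"rz": 0,"x": 0,"y": 0,"z": 0,"jaw": -0.2},{"rx": 0,"ry": 0,"rz": 0,"x": 0,"y": 0,"z": 0,"jaw": 0.3},{"rx": 0,"ry": 0,"rz": 0,"x": 0,"y": 0,"z": 0,"jaw": 0.3},{"rx": 0,"ry": 0,"rz": 0,"x": 0,"y": 0,"z": 0,"jaw": 0.3},{"rx": 0,"ry": 0,"rz": 0,"x": 0,"y": 0,"z": 0,"jaw": 0.3},{"rx": 0,"ry": 0,"rz": 0,"x": 0,"y": 0,"z": 0,"jaw": 0.3}]'

```text
time: 31.4
tool_pos: [443.5, 269.8, 30.4]
eef_rot: [3.136, -0.002, 1.581]
contact_force: [0.2, -1.5, 7.2]
gripper_width: 40.7
grip_force: 62.9
```

```bash
python3 - <<'E'
from h import *
o=bot.get_obs(); T=H(rot(o['eef_rot']),o['tool_pos']); T[2,3]+=.12
screw([642,-100,130],pose(4.5,0),None,T)
E
```

```text
n 10 rot [ 0.0006 -0.0001 -0.0068] shift [-0.0378  0.0183  0.0021] mid [540.  83. 140.] min [ 444. -100.  130.] max [642. 270. 150.]
```

Call:
step_arm --deltas '[{"rx": 0,"ry": 0,"rz": 0,"x": 0,"y": 0,"z": -0.04,"jaw": 0.3},{"rx": 0,"ry": 0,"rz": 0,"x": 0,"y": 0,"z": -0.04,"jaw": 0.3},{"rx": 0,"ry": 0,"rz": 0,"x": 0,"y": 0,"z": -0.04,"jaw": 0.3},{"rx": 0,"ry": 0,"rz": -0.0068,"x": -0.0378,"y": 0.0183,"z": 0.0021,"jaw": 0.3},{"rx": 0,"ry": 0,"rz": -0.0068,"x": -0.0378,"y": 0.0183,"z": 0.0021,"jaw": 0.3},{"rx": 0,"ry": 0,"rz": -0.0068,"x": -0.0378,"y": 0.0183,"z": 0.0021,"jaw": 0.3},{"rx": 0,"ry": 0,"rz": -0.0068,"x": -0.0378,"y": 0.0183,"z": 0.0021,"jaw": 0.3},{"rx": 0,"ry": 0,"rz": -0.0068,"x": -0.0378,"y": 0.0183,"z": 0.0021,"jaw": 0.3},{"rx": 0,"ry": 0,"rz": -0.0068,"x": -0.0378,"y": 0.0183,"z": 0.0021,"jaw": 0.3},{"rx": 0,"ry": 0,"rz": -0.0068,"x": -0.0378,"y": 0.0183,"z": 0.0021,"jaw": 0.3},{"rx": 0,"ry": 0,"rz": -0.0068,"x": -0.0378,"y": 0.0183,"z": 0.0021,"jaw": 0.3},{"rx": 0,"ry": 0,"rz": -0.0068,"x": -0.0378,"y": 0.0183,"z": 0.0021,"jaw": 0.3},{"rx": 0,"ry": 0,"rz": -0.0068,"x": -0.0378,"y": 0.0183,"z": 0.0021,"jaw": 0.3},{"rx": 0,"ry": 0,"rz": 0,"x": 0,"y": 0,"z": 0,"jaw": 0.3},{"rx": 0,"ry": 0,"rz": 0,"x": 0,"y": 0,"z": 0,"jaw": 0.3},{"rx": 0,"ry": 0,"rz": 0,"x": 0,"y": 0,"z": 0,"jaw": 0.3}]'

```text
time: 33.0
tool_pos: [639.5, -100.0, 127.9]
eef_rot: [3.141, -0.001, 1.65]
contact_force: [-0.6, 0.1, -1.4]
gripper_width: 40.6
grip_force: 61.9
```

```bash
cat >> h.py <<'E'
def held():
    w,dw,mw=cap('wrist'); o=bot.get_obs(); W=cloud(dw,mw); q=(W-o['tool_pos'])@rot(o['eef_rot'])
    g=(dw>0)&(abs(q[...,1])<20)&(abs(q[...,0])<45)&(q[...,2]>-15)&(q[...,2]<9)
    print('held tool-frame rim',g.sum(),np.percentile(q[g],[2,50,98],axis=0).round(1)); return w
E
python3 - <<'E'
from h import *
plan([642,-100,55],pose(4.5,0)); w=held(); cv2.imwrite('pics/w12.png',w[100:384,60:460])
E
```

```text
at [ 639.5 -100.   127.9] turn [ 0.001 -0.001  0.001] deg 0.1 rows 1 then shift [-0.0002  0.0025  0.0729] rows 2
held tool-frame rim 4743 [[-37.1 -19.9  -9.3]
 [ -1.5  -1.4   1.7]
 [ 32.3  19.6   8.5]]
```

View pics/w12.png

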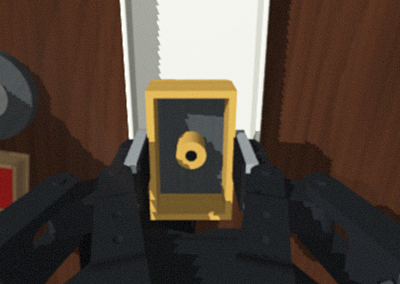

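Plate A is held level, boss visible at (190,150), over the box. I lower it, release and retreat.

Call:
step_arm --deltas '[{"rx": 0,"ry": 0,"rz": 0,"x": 0.002,"y": 0.0025,"z": 0.04,"jaw": 0.3},{"rx": 0,"ry": 0,"rz": 0,"x": 0,"y": 0,"z": 0.035,"jaw": 0.3},{"rx": 0,"ry": 0,"rz": 0,"x": 0,"y": 0,"z": 0.015,"jaw": 0.3},{"rx": 0,"ry": 0,"rz": 0,"x": 0,"y": 0,"z": 0.006,"jaw": 0.3},{"rx": 0,"ry": 0,"rz": 0,"x": 0,"y": 0,"z": 0,"jaw": 0.3},{"rx": 0,"ry": 0,"rz": 0,"x": 0,"y": 0,"z": 0,"jaw": -0.1},{"rx": 0,"ry": 0,"rz": 0,"x": 0,"y": 0,"z": 0,"jaw": -0.3},{"rx": 0,"ry": 0,"rz": 0,"x": 0,"y": 0,"z": 0,"jaw": -0.3},{"rx": 0,"ry": 0,"rz": 0,"x": 0,"y": 0,"z": 0,"jaw": -0.3},{"rx": 0,"ry": 0,"rz": 0,"x": 0,"y": 0,"z": -0.02,"jaw": -0.3},{"rx": 0,"ry": 0,"rz": 0,"x": 0,"y": 0,"z": -0.04,"jaw": -0.3},{"rx": 0,"ry": 0,"rz": 0,"x": 0,"y": 0,"z": -0.04,"jaw": -1},{"rx": 0,"ry": 0,"rz": 0,"x": 0,"y": 0,"z": -0.04,"jaw": -1},{"rx": 0,"ry": 0,"rz": 0,"x": 0,"y": 0,"z": 0,"jaw": -1}]'

```text
time: 34.45
tool_pos: [646.7, -99.3, 179.2]
eef_rot: [3.127, 0.003, 1.649]
contact_force: [1.0, -0.5, 0.3]
gripper_width: 85.1
grip_force: 0.0
```

```bash
python3 - <<'E'
from h import *
w,dw,mw=cap('wrist'); W=cloud(dw,mw); print('A now',rect(W,dw,(598,688),(-142,-60),(20,27.5)))
p,d,m=cap('top'); P=cloud(d,m)
for n,xr,yr in [('B',(500,580),(120,220)),('C',(565,650),(205,310))]: print(n,rect(P,d,xr,yr,(18,40)))
screw([604.3,257.5,120],pose(-9.8,0)); print(bot.get_obs()['joint_positions'].round(2))
E
```

```text
A now (array([643.1, -98.4]), array([67.3, 41.5]), -85.9, 405, np.float64(25.3))
B (array([546.9, 173.4]), array([70.7, 42.3]), 80.4, 117, np.float64(26.6))
C (array([600.9, 246.8]), array([98.3, 46.8]), 75.4, 156, np.float64(26.0))
n 8 rot [ 0.0007 -0.      0.0312] shift [ 0.0445 -0.0063  0.0067] mid [613.  78. 147.] min [604. -99. 120.] max [644. 258. 174.]
[-0.15  0.51  0.05  1.11  0.    1.34]
```

Call:
step_arm --deltas '[{"rx": 0.0007,"ry": 0,"rz": 0.0312,"x": 0.0445,"y": -0.0063,"z": 0.0067,"jaw": -1},{"rx": 0.0007,"ry": 0,"rz": 0.0312,"x": 0.0445,"y": -0.0063,"z": 0.0067,"jaw": -1},{"rx": 0.0007,"ry": 0,"rz": 0.0312,"x": 0.0445,"y": -0.0063,"z": 0.0067,"jaw": -1},{"rx": 0.0007,"ry": 0,"rz": 0.0312,"x": 0.0445,"y": -0.0063,"z": 0.0067,"jaw": -1},{"rx": 0.0007,"ry": 0,"rz": 0.0312,"x": 0.0445,"y": -0.0063,"z": 0.0067,"jaw": -1},{"rx": 0.0007,"ry": 0,"rz": 0.0312,"x": 0.0445,"y": -0.0063,"z": 0.0067,"jaw": -1},{"rx": 0.0007,"ry": 0,"rz": 0.0312,"x": 0.0445,"y": -0.0063,"z": 0.0067,"jaw": -1},{"rx": 0.0007,"ry": 0,"rz": 0.0312,"x": 0.0445,"y": -0.0063,"z": 0.0067,"jaw": -1},{"rx": 0,"ry": 0,"rz": 0,"x": 0,"y": 0,"z": 0,"jaw": -1},{"rx": 0,"ry": 0,"rz": 0,"x": 0,"y": 0,"z": 0,"jaw": -1},{"rx": 0,"ry": 0,"rz": 0,"x": 0,"y": 0,"z": 0,"jaw": -1}]'

```text
time: 35.65
tool_pos: [602.3, 256.7, 117.2]
eef_rot: [-3.136, 0.002, 1.399]
contact_force: [1.0, 0.1, 0.1]
gripper_width: 85.3
grip_force: 0.0
```

```bash
python3 - <<'E'
from h import *
w,dw,mw=cap('wrist'); W=cloud(dw,mw); print('C',rect(W,dw,(565,650),(218,310),(22,40)))
plan([604.3,257.5,27],pose(-9.8,0))
E
```

```text
C (array([605.4, 255.7]), array([70.5, 42.1]), 80.4, 1866, np.float64(29.2))
at [602.7 256.4 117.7] turn [-0.005  0.001 -0.001] deg 0.3 rows 1 then shift [0.0013 0.0014 0.0907] rows 3
```

Call:
step_arm --deltas '[{"rx": -0.005,"ry": 0,"rz": 0,"x": 0,"y": 0.002,"z": 0.04,"jaw": -1},{"rx": 0,"ry": 0,"rz": 0,"x": 0,"y": 0,"z": 0.035,"jaw": -1},{"rx": 0,"ry": 0,"rz": 0,"x": 0,"y": 0,"z": 0.0145,"jaw": -1},{"rx": 0,"ry": 0,"rz": 0,"x": 0,"y": 0,"z": 0,"jaw": -0.2},{"rx": 0,"ry": 0,"rz": 0,"x": 0,"y": 0,"z": 0,"jaw": 0.3},{"rx": 0,"ry": 0,"rz": 0,"x": 0,"y": 0,"z": 0,"jaw": 0.3},{"rx": 0,"ry": 0,"rz": 0,"x": 0,"y": 0,"z": 0,"jaw": 0.3},{"rx": 0,"ry": 0,"rz": 0,"x": 0,"y": 0,"z": 0,"jaw": 0.3},{"rx": 0,"ry": 0,"rz": 0,"x": 0,"y": 0,"z": 0,"jaw": 0.3}]'

```text
time: 36.6
tool_pos: [606.6, 257.8, 31.1]
eef_rot: [3.137, -0.002, 1.4]
contact_force: [-0.1, -1.2, 5.9]
gripper_width: 40.6
grip_force: 63.1
```

```bash
python3 - <<'E'
from h import *
o=bot.get_obs(); T=H(rot(o['eef_rot']),o['tool_pos']); T[2,3]+=.12
screw([636,-19,130],pose(4.5,0),None,T)
E
```

```text
n 7 rot [ 0.0007 -0.0001 -0.0357] shift [-0.0393  0.0067  0.003 ] mid [611. 138. 142.] min [607. -19. 130.] max [636. 258. 151.]
```

Call:
step_arm --deltas '[{"rx": 0,"ry": 0,"rz": 0,"x": 0,"y": 0,"z": -0.04,"jaw": 0.3},{"rx": 0,"ry": 0,"rz": 0,"x": 0,"y": 0,"z": -0.04,"jaw": 0.3},{"rx": 0,"ry": 0,"rz": 0,"x": 0,"y": 0,"z": -0.04,"jaw": 0.3},{"rx": 0.0007,"ry": 0,"rz": -0.0357,"x": -0.0393,"y": 0.0067,"z": 0.003,"jaw": 0.3},{"rx": 0.0007,"ry": 0,"rz": -0.0357,"x": -0.0393,"y": 0.0067,"z": 0.003,"jaw": 0.3},{"rx": 0.0007,"ry": 0,"rz": -0.0357,"x": -0.0393,"y": 0.0067,"z": 0.003,"jaw": 0.3},{"rx": 0.0007,"ry": 0,"rz": -0.0357,"x": -0.0393,"y": 0.0067,"z": 0.003,"jaw": 0.3},{"rx": 0.0007,"ry": 0,"rz": -0.0357,"x": -0.0393,"y": 0.0067,"z": 0.003,"jaw": 0.3},{"rx": 0.0007,"ry": 0,"rz": -0.0357,"x": -0.0393,"y": 0.0067,"z": 0.003,"jaw": 0.3},{"rx": 0.0007,"ry": 0,"rz": -0.0357,"x": -0.0393,"y": 0.0067,"z": 0.003,"jaw": 0.3},{"rx": 0,"ry": 0,"rz": 0,"x": 0,"y": 0,"z": 0,"jaw": 0.3},{"rx": 0,"ry": 0,"rz": 0,"x": 0,"y": 0,"z": 0,"jaw": 0.3},{"rx": 0,"ry": 0,"rz": 0,"x": 0,"y": 0,"z": 0,"jaw": 0.3}]'

```text
time: 37.9
tool_pos: [633.7, -18.6, 127.9]
eef_rot: [-3.138, -0.001, 1.65]
contact_force: [-0.6, 0.5, -1.5]
gripper_width: 40.7
grip_force: 62.1
```

```bash
python3 - <<'E'
from h import *
plan([636,-19,31.5],pose(4.5,0)); held()
E
```

```text
at [633.7 -18.6 127.9] turn [-0.004 -0.001  0.001] deg 0.2 rows 1 then shift [-0.0006  0.0023  0.0964] rows 3
held tool-frame rim 4574 [[-36.5 -19.9  -9.5]
 [ -1.1  -1.5   2.1]
 [ 32.8  19.7   8.6]]
```

Call:
step_arm --deltas '[{"rx": -0.004,"ry": 0,"rz": 0,"x": 0.001,"y": 0.0025,"z": 0.04,"jaw": 0.3},{"rx": 0,"ry": 0,"rz": 0,"x": 0,"y": 0,"z": 0.035,"jaw": 0.3},{"rx": 0,"ry": 0,"rz": 0,"x": 0,"y": 0,"z": 0.015,"jaw": 0.3},{"rx": 0,"ry": 0,"rz": 0,"x": 0,"y": 0,"z": 0.006,"jaw": 0.3},{"rx": 0,"ry": 0,"rz": 0,"x": 0,"y": 0,"z": 0,"jaw": 0.3},{"rx": 0,"ry": 0,"rz": 0,"x": 0,"y": 0,"z": 0,"jaw": -0.1},{"rx": 0,"ry": 0,"rz": 0,"x": 0,"y": 0,"z": 0,"jaw": -0.3},{"rx": 0,"ry": 0,"rz": 0,"x": 0,"y": 0,"z": 0,"jaw": -0.3},{"rx": 0,"ry": 0,"rz": 0,"x": 0,"y": 0,"z": 0,"jaw": -0.3},{"rx": 0,"ry": 0,"rz": 0,"x": 0,"y": 0,"z": -0.02,"jaw": -0.3},{"rx": 0,"ry": 0,"rz": 0,"x": 0,"y": 0,"z": -0.04,"jaw": -0.3},{"rx": 0,"ry": 0,"rz": 0,"x": 0,"y": 0,"z": -0.04,"jaw": -1},{"rx": 0,"ry": 0,"rz": 0,"x": 0,"y": 0,"z": -0.04,"jaw": -1},{"rx": 0,"ry": 0,"rz": 0,"x": 0,"y": 0,"z": 0,"jaw": -1}]'

```text
time: 39.35
tool_pos: [640.4, -18.3, 178.9]
eef_rot: [3.129, 0.001, 1.65]
contact_force: [0.4, 0.5, 0.8]
gripper_width: 84.9
grip_force: 0.0
```

```bash
python3 - <<'E'
from h import *
w,dw,mw=cap('wrist'); W=cloud(dw,mw); print('C now',rect(W,dw,(594,684),(-58,20),(20,27.5)))
p,d,m=cap('top'); P=cloud(d,m)
print('B',rect(P,d,(500,590),(120,230),(18,40)))
screw([546.9,173.4,120],pose(-9.7,0))
E
```

```text
C now (array([636.2, -17.3]), array([67.3, 41. ]), -85.4, 402, np.float64(25.3))
B (array([547.1, 173.4]), array([70.3, 42.2]), 79.7, 117, np.float64(26.8))
n 5 rot [ 0.0008 -0.0001  0.0497] shift [ 0.038  -0.0189  0.0106] mid [595.  56. 152.] min [547. -18. 120.] max [637. 173. 173.]
```

Call:
step_arm --deltas '[{"rx": 0.0008,"ry": 0,"rz": 0.0497,"x": 0.038,"y": -0.0189,"z": 0.0106,"jaw": -1},{"rx": 0.0008,"ry": 0,"rz": 0.0497,"x": 0.038,"y": -0.0189,"z": 0.0106,"jaw": -1},{"rx": 0.0008,"ry": 0,"rz": 0.0497,"x": 0.038,"y": -0.0189,"z": 0.0106,"jaw": -1},{"rx": 0.0008,"ry": 0,"rz": 0.0497,"x": 0.038,"y": -0.0189,"z": 0.0106,"jaw": -1},{"rx": 0.0008,"ry": 0,"rz": 0.0497,"x": 0.038,"y": -0.0189,"z": 0.0106,"jaw": -1},{"rx": 0,"ry": 0,"rz": 0,"x": 0,"y": 0,"z": 0,"jaw": -1},{"rx": 0,"ry": 0,"rz": 0,"x": 0,"y": 0,"z": 0,"jaw": -1},{"rx": 0,"ry": 0,"rz": 0,"x": 0,"y": 0,"z": 0,"jaw": -1}]'

```text
time: 40.25
tool_pos: [545.6, 172.5, 118.3]
eef_rot: [-3.137, 0.001, 1.401]
contact_force: [-0.2, -0.2, -0.1]
gripper_width: 85.5
grip_force: 0.0
```

```bash
python3 - <<'E'
from h import *
w,dw,mw=cap('wrist'); W=cloud(dw,mw); print('B',rect(W,dw,(500,590),(120,230),(22,40)))
plan([547.5,173,27],pose(-9.9,0))
E
```

```text
B (array([548.4, 171.1]), array([70.9, 42.1]), 80.1, 1552, np.float64(29.4))
at [546.1 172.3 118.6] turn [-0.004  0.001  0.002] deg 0.3 rows 1 then shift [0.001  0.0013 0.0916] rows 3
```

Call:
step_arm --deltas '[{"rx": -0.004,"ry": 0,"rz": 0,"x": 0,"y": 0.0017,"z": 0.04,"jaw": -1},{"rx": 0,"ry": 0,"rz": 0,"x": 0,"y": 0,"z": 0.035,"jaw": -1},{"rx": 0,"ry": 0,"rz": 0,"x": 0,"y": 0,"z": 0.0155,"jaw": -1},{"rx": 0,"ry": 0,"rz": 0,"x": 0,"y": 0,"z": 0,"jaw": -0.2},{"rx": 0,"ry": 0,"rz": 0,"x": 0,"y": 0,"z": 0,"jaw": 0.3},{"rx": 0,"ry": 0,"rz": 0,"x": 0,"y": 0,"z": 0,"jaw": 0.3},{"rx": 0,"ry": 0,"rz": 0,"x": 0,"y": 0,"z": 0,"jaw": 0.3},{"rx": 0,"ry": 0,"rz": 0,"x": 0,"y": 0,"z": 0,"jaw": 0.3},{"rx": 0,"ry": 0,"rz": 0,"x": 0,"y": 0,"z": 0,"jaw": 0.3}]'

```text
time: 41.2
tool_pos: [549.1, 173.2, 30.4]
eef_rot: [3.137, -0.001, 1.401]
contact_force: [0.8, -0.5, 6.7]
gripper_width: 40.7
grip_force: 63.0
```

```bash
python3 - <<'E'
from h import *
o=bot.get_obs(); T=H(rot(o['eef_rot']),o['tool_pos']); T[2,3]+=.12
screw([601.5,-302,130],pose(2,0),None,T)
E
```

```text
n 11 rot [ 0.0004 -0.0001 -0.0186] shift [-0.0428  0.0081  0.0018] mid [561. -44. 141.] min [ 549. -302.  130.] max [602. 173. 150.]
```

Call:
step_arm --deltas '[{"rx": 0,"ry": 0,"rz": 0,"x": 0,"y": 0,"z": -0.04,"jaw": 0.3},{"rx": 0,"ry": 0,"rz": 0,"x": 0,"y": 0,"z": -0.04,"jaw": 0.3},{"rx": 0,"ry": 0,"rz": 0,"x": 0,"y": 0,"z": -0.04,"jaw": 0.3},{"rx": 0.0004,"ry": 0,"rz": -0.0186,"x": -0.0428,"y": 0.0081,"z": 0.0018,"jaw": 0.3},{"rx": 0.0004,"ry": 0,"rz": -0.0186,"x": -0.0428,"y": 0.0081,"z": 0.0018,"jaw": 0.3},{"rx": 0.0004,"ry": 0,"rz": -0.0186,"x": -0.0428,"y": 0.0081,"z": 0.0018,"jaw": 0.3},{"rx": 0.0004,"ry": 0,"rz": -0.0186,"x": -0.0428,"y": 0.0081,"z": 0.0018,"jaw": 0.3},{"rx": 0.0004,"ry": 0,"rz": -0.0186,"x": -0.0428,"y": 0.0081,"z": 0.0018,"jaw": 0.3},{"rx": 0.0004,"ry": 0,"rz": -0.0186,"x": -0.0428,"y": 0.0081,"z": 0.0018,"jaw": 0.3},{"rx": 0.0004,"ry": 0,"rz": -0.0186,"x": -0.0428,"y": 0.0081,"z": 0.0018,"jaw": 0.3},{"rx": 0.0004,"ry": 0,"rz": -0.0186,"x": -0.0428,"y": 0.0081,"z": 0.0018,"jaw": 0.3},{"rx": 0.0004,"ry": 0,"rz": -0.0186,"x": -0.0428,"y": 0.0081,"z": 0.0018,"jaw": 0.3},{"rx": 0.0004,"ry": 0,"rz": -0.0186,"x": -0.0428,"y": 0.0081,"z": 0.0018,"jaw": 0.3},{"rx": 0.0004,"ry": 0,"rz": -0.0186,"x": -0.0428,"y": 0.0081,"z": 0.0018,"jaw": 0.3},{"rx": 0,"ry": 0,"rz": 0,"x": 0,"y": 0,"z": 0,"jaw": 0.3},{"rx": 0,"ry": 0,"rz": 0,"x": 0,"y": 0,"z": 0,"jaw": 0.3},{"rx": 0,"ry": 0,"rz": 0,"x": 0,"y": 0,"z": 0,"jaw": 0.3}]'

```text
time: 42.9
tool_pos: [599.4, -301.2, 128.3]
eef_rot: [-3.137, -0.001, 1.606]
contact_force: [0.3, 0.3, -1.4]
gripper_width: 40.4
grip_force: 62.1
```

```bash
python3 - <<'E'
from h import *
plan([601.5,-302,31],pose(2,0)); held()
E
```

```text
at [ 599.4 -301.2  128.3] turn [-0.005 -0.001  0.001] deg 0.3 rows 1 then shift [-0.0008  0.002   0.0973] rows 3
held tool-frame rim 3952 [[-36.5 -19.9  -9.3]
 [ -1.2  -3.1   1.3]
 [ 32.9  19.7   8.5]]
```

Call:
step_arm --deltas '[{"rx": -0.005,"ry": 0,"rz": 0,"x": 0,"y": 0.002,"z": 0.04,"jaw": 0.3},{"rx": 0,"ry": 0,"rz": 0,"x": 0,"y": 0,"z": 0.035,"jaw": 0.3},{"rx": 0,"ry": 0,"rz": 0,"x": 0,"y": 0,"z": 0.015,"jaw": 0.3},{"rx": 0,"ry": 0,"rz": 0,"x": 0,"y": 0,"z": 0.0065,"jaw": 0.3},{"rx": 0,"ry": 0,"rz": 0,"x": 0,"y": 0,"z": 0,"jaw": 0.3},{"rx": 0,"ry": 0,"rz": 0,"x": 0,"y": 0,"z": 0,"jaw": -0.1},{"rx": 0,"ry": 0,"rz": 0,"x": 0,"y": 0,"z": 0,"jaw": -0.3},{"rx": 0,"ry": 0,"rz": 0,"x": 0,"y": 0,"z": 0,"jaw": -0.3},{"rx": 0,"ry": 0,"rz": 0,"x": 0,"y": 0,"z": 0,"jaw": -0.3},{"rx": 0,"ry": 0,"rz": 0,"x": 0,"y": 0,"z": -0.02,"jaw": -0.3},{"rx": 0,"ry": 0,"rz": 0,"x": 0,"y": 0,"z": -0.04,"jaw": -0.3},{"rx": 0,"ry": 0,"rz": 0,"x": 0,"y": 0,"z": -0.045,"jaw": -1},{"rx": 0,"ry": 0,"rz": 0,"x": 0,"y": 0,"z": -0.045,"jaw": -1},{"rx": 0,"ry": 0,"rz": 0,"x": 0,"y": 0,"z": -0.045,"jaw": -1},{"rx": 0,"ry": 0,"rz": 0,"x": 0.04,"y": -0.025,"z": 0,"jaw": -1},{"rx": 0,"ry": 0,"rz": 0,"x": 0.04,"y": -0.025,"z": 0,"jaw": -1},{"rx": 0,"ry": 0,"rz": 0,"x": 0.04,"y": -0.025,"z": 0,"jaw": -1},{"rx": 0,"ry": 0,"rz": 0,"x": 0,"y": 0,"z": 0,"jaw": -1}]'

```text
time: 44.75
tool_pos: [516.9, -180.4, 226.6]
eef_rot: [-3.137, -0.004, 1.609]
contact_force: [0.4, -0.3, 0.3]
gripper_width: 85.2
grip_force: 0.0
```

```bash
python3 - <<'E'
from h import *
p,d,m=cap('scene'); P=cloud(d,m)
print(bot.get_obs()['tool_pos'],bot.get_obs()['gripper_width'])
print('ring',rect(P,d,(398,475),(-233,-183),(11,19)))
cv2.imwrite('pics/end.png',cv2.resize(p[170:320,130:330],(800,600),interpolation=cv2.INTER_CUBIC))
E
```

```text
[ 520.08085832 -182.80136565  227.25594056] 85.11546781428245
ring (array([ 440.6, -205.9]), array([32.3, 30.1]), 10.5, 46, np.float64(14.6))
```

View pics/end.png

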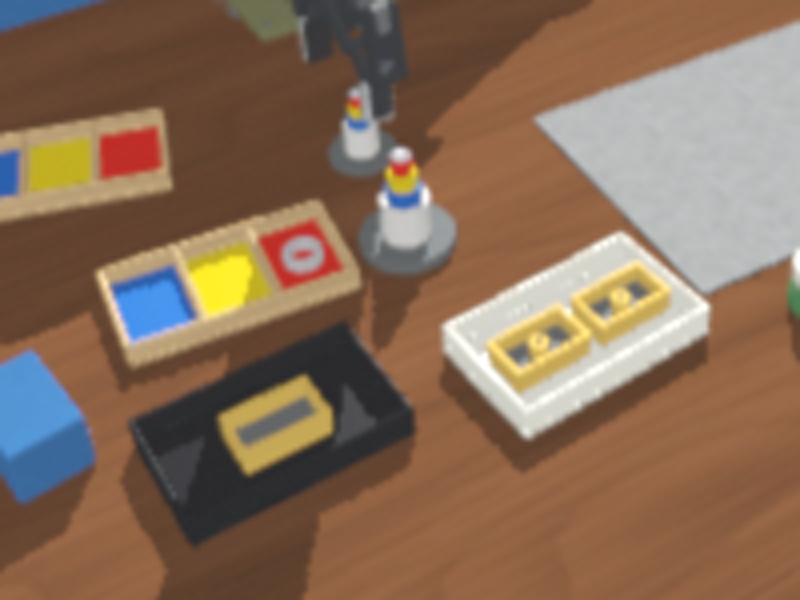

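Everything is in place. The boss plates are in the white box at (540,345) and (620,300), the empty plate is in the black tray at (275,425), and the ring is in the red bay at (302,255). The mat is clear. I hand the job in.

```bash
python3 -c "
from workcell import bot
print(bot.sign_off())"
```

```text
the job is handed in; nothing more can be done
None
```

I handed the job in after 45 s of robot time, and the last picture showed everything in place: the two boss plates in the white box, the one without a boss in the black tray, all hollow side up, and the ferrule, which stopped on the red step, flat in the red bay; the sign-off gave no verdict.

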